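Lock a row of cake tins on the vibrating table

TASK

Get the vibrating table ready to settle a batch: first push the red mushroom stop down until it latches, then stand all the gold-coloured lidded cake tins side by side on the deck, hard against one another and the end fence, making the row up to four with white filler blocks if there are fewer than four tins (leave spare fillers standing on the work table). Drive the blue wedge straight down, upright, between the last of the row and the sloping stop until the whole row is locked tight, then twist the stop clockwise so that it pops up again, and leave the other things on the bench alone.

Things in the scene. Friction and masses are not known exactly. Their poses are not given: they have to be found in the camera images.
- shaker: the vibrating table: a white machine, bolted down, with a steel deck 170 (x) x 320 (y) mm, its top 100 above the work table. Origin: centre of its underside; x away from the robot, y along the row. On the deck: an end fence 45 high, face at y = -136; rails 14 high with faces at x = -60 and +60, y = -136 to +86 (the row stands between them, centred on x = 0); and the wedge stop
- fence_foot (a point): foot of the end fence's face, on the deck top midway between the rails; axes as the shaker's. The row of four starts here and, pushed up tight, ends 208 mm further along +y
- wedge_stop (a point): foot of the wedge stop's face, on the deck top at shaker y = +92: a block 60 high and 110 wide (x) that faces the fence; its face leans away from the row 1 in 4 (y = +107 at 60 above the deck); axes as the shaker's
- lock_point (a point): where the wedge's origin comes when a full, tight row is locked: shaker x = 0, y = +84, 15 above the deck. If it drops to the deck the row is not full; each 1 mm of play in the row holds it 4 mm higher. About 20 N down on its top shoves the row tight and jams it (merely laid in, it is not tight). Axes as the shaker's
- stop_press (a joint): travel of the red mushroom stop: 0 = up (released), 0.006 m = fully down. It takes about 4 N, and stays down where it is pushed. Push it fully home
- stop_head (a joint): turn of the mushroom head, rad, 0 at rest, growing clockwise seen from above, at most 0.66, against a light spring (0.06 Nm/rad) that turns it nearly back when let go. Turning lifts the pushed head by an inner cam: it is fully up at 0.6 rad (under 0.15 Nm) and stays up
- stop_top (a point): centre of the top of the red mushroom head (40 mm diameter, 24 high, vertical axis) on a yellow box 76 x 76 x 64 mm high that is bolted to the table. Raised, this top is 35 above the box's top face, pushed down 29
- tin1: a gold-coloured lidded cake tin, 110 long (x) x 52 wide (y) x 50 high (z) in mm, closed lid, about 0.3 kg, with a black grip: a straight upright grip rib on top, 60 long (x) x 12 thick (y) x 30 high, from z = 50 to 80, centred. Origin: centre of its underside. May be absent
- tin2: a gold-coloured lidded cake tin, 110 long (x) x 52 wide (y) x 50 high (z) in mm, closed lid, about 0.3 kg, with a black grip: a straight upright grip rib on top, 60 long (x) x 12 thick (y) x 30 high, from z = 50 to 80, centred. Origin: centre of its underside. May be absent
- tin3: a gold-coloured lidded cake tin, 110 long (x) x 52 wide (y) x 50 high (z) in mm, closed lid, about 0.3 kg, with a black grip: a straight upright grip rib on top, 60 long (x) x 12 thick (y) x 30 high, from z = 50 to 80, centred. Origin: centre of its underside. May be absent
- tin4: a gold-coloured lidded cake tin, 110 long (x) x 52 wide (y) x 50 high (z) in mm, closed lid, about 0.3 kg, with a black grip: a straight upright grip rib on top, 60 long (x) x 12 thick (y) x 30 high, from z = 50 to 80, centred. Origin: centre of its underside. May be absent
- filler1: a solid white plastic filler block of the same size as a tin, 110 x 52 x 50 mm, 0.26 kg, with a white grip: a straight upright grip rib on top, 60 long (x) x 12 thick (y) x 30 high, from z = 50 to 80, centred. Origin: centre of its underside
- filler2: a solid white plastic filler block of the same size as a tin, 110 x 52 x 50 mm, 0.26 kg, with a white grip: a straight upright grip rib on top, 60 long (x) x 12 thick (y) x 30 high, from z = 50 to 80, centred. Origin: centre of its underside
- wedge: a smooth blue plastic wedge standing thin end down, 80 long (x), 70 high (z), 0.16 kg. Origin: middle of its underside, where it is 24 thick (y from -12 to +12); the -y face is upright, the +y face leans outward 1 in 4 to y = +29.5 at the top, matching the wedge stop when its y points as the shaker's. On top an upright grip rib 60 long (x) x 14 thick (y, centred on y = +4) x 30 high, from z = 70 to 100
- pot: a white pot with lid, 52 diameter, 60 high, standing among the tins; not part of the job
- jar: a white jar with a blue lid, 62 diameter, 105 high; not part of the job
- cakecup: a yellow cake cup, 68 diameter, 26 high; not part of the job

How it is judged:
By the outcome, as a careful person would: the job done as asked, in the order asked, and still so for the second after the job is handed in, with the robot touching nothing.
Of tin1, tin2, tin3, tin4 only 2 to 4 are there at a start; the rules pass over those that are not, and their reading is None.
At some moment in a run one of tin1, tin2, tin3, tin4, filler1, filler2 may be knocked a few centimetres aside while the robot is not near it.
It also fails if it takes over 210 s, if anything falls off the work surface, if the arm or the gripper's body presses on something with over 40 N, if the wrist force passes 120 N, or if a joint passes its speed limit or range.

ROBOT

A 6-joint arm with a two-finger parallel gripper is mounted at the origin on the work surface. World frame = base frame: x ahead of the robot, y to its left, z up, the work surface at z = 0. Lengths are in mm, angles in rad, forces in N, time in s.
With the tool pointing down it reaches from about 400 to 925 mm from the base axis. Payload 12.5 kg.
Tool frame: the origin (TCP) lies on the centre line of the jaws, within the pads' length; the fingertips stand 19 mm ahead of it and the grasp point (between the pads) is the TCP; y points along the fingers, x is the direction in which the jaws open and shut, and the axes are right-handed (so a half turn about y gives the same grasp; the last joint's range is limited). The gripper opens to 95 mm and grips with 3 to 60 N. Pads are 20 mm wide; open, the fingers measure 119 mm over their backs; the gripper's body (75 mm by 180 mm) begins 59 mm behind the grasp point.
Start: joints at [1.238, 0.491, 1.559, -0, 1.092, -0.106], TCP at [140.519, 609.015, 233.661] pointing down, gripper open.
Joint ranges: [-3.1, 3.1], [-0.84, 2.19], [0.05, 2.79], [-1.13, 4.28], [0.06, 2.93], [-2.69, 2.69]. Speed limits (rad/s): [2.22, 2.22, 2.79, 3.14, 3.14, 3.14].

INTERFACE

Orientations are given as [roll, pitch, yaw] about the fixed x, y, z axes, in that order (R = Rz(yaw) Ry(pitch) Rx(roll)).
In Python, from cell import env gives the robot as it stands. The module is installed in compiled form; this text tells all that it offers.
- The arm moves only by the tool move_arm, never from a script. Its argument "rows" is a list of rows, each an object of numbers: "tx", "ty", "tz": the shift along the tool's x, y, z in cm; "rx", "ry", "rz": the turn, a rotation vector about the tool's x, y, z in rad; "grip": the opening in per cent of the stroke, from 0 (shut) to 100 (fully open). In form: [{"tx": .., "ty": .., "tz": .., "rx": .., "ry": .., "rz": .., "grip": ..}, ...]. A call has 1 to 10 rows; each row shifts and turns the commanded pose from where the row before left it, along the tool's axes as they then stand; what a row does not reach is not made up. A row lasts 1/12 s, in which the tool goes at most 41.7 mm and 7.16 degrees, less where a joint would pass 70% of its speed; a pose out of reach is approached as far as the arm can. A call is refused whole if a number of a shift passes 4.17 or a number of a turn 0.125, either way. A call with a gripper value outside its range is refused whole. The fingers move at their own pace and stop on an object; the grip force is fixed at half the most. Time passes only in rows, so rows that do not move let the fingers close. It gives the time, the measured TCP pose, the force and the opening at its end, in the units of the state.
- env.state(): the state, without advancing time (a new reading comes with each control period).
- env.read_camera(name): name is "side" or "top"; returns (picture, depth): 480x640x3 uint8, blue, green, red; 480x640 float32, mm along the optical axis (not along the pixel's ray), 0 where there is no reading.
- env.calibration(name): a dict with "vertical_fov" (degrees; the focal length in pixels is half the picture's height over the tangent of half this angle, whatever the lens; pixels are square), "cx", "cy" (the principal point, pixels), "eye" and "rotation" of the camera in the world. Camera axes: x right, y up, looking along -z (the intrinsics and any distortion apply to the point x, -y, -z); pixel columns grow to the right and rows downward; lengths in mm; the calibration is good to about 2 mm. A picture is of the moment at which its call begins. calibration takes no time and is no camera call.
- env.job_done(): hands the job in, once; it reports no verdict.
The state is a dict: "t": time; "joints": joint angles; "qvel": joint speeds; "tau": joint torques, N m; "eef_pos": TCP position; "tcp_rot": TCP orientation; "ft_force": force on the tool from outside, world axes, zero at the start; "moment": the same for the moment, N m; "opening": opening from 0.0 (shut) to 1.0 (fully open).
Only numpy, scipy, OpenCV 4.12 (cv2) and the standard library are available. Lean on these libraries where they do the work, as an engineer would, in place of code of your own. Each camera call takes 0.05 s, during which the arm holds its last target.

## Working session

There is one attempt and no reset: what is moved stays moved. The work goes in short steps, Python scripts to look and compute and a tool call to move; the robot and the scene stay as the last step left them, time stands still between calls to the robot, and variables do not carry over. Pictures are saved under pics/ and viewed, and the job is handed in when it is done.

Besides the shell and the picture viewer there is one more tool, called after "Emit:" by a JSON object that holds its "name" and its "arguments", one argument or row to a line. move_arm: Moves the arm, as the interface text tells. Its arguments: {"type":"object","properties":{"rows":{"type":"array"}},"required":["rows"]}

```bash
ls; mkdir -p pics; python3 - <<'E'
from cell import env
import cv2
s=env.state()
for k in s: print(k,s[k])
for n in("side","top"):
    print(n,env.calibration(n))
    p,d=env.read_camera(n)
    cv2.imwrite(f"pics/{n}0.png",p)
    import numpy as np
    np.save(f"pics/{n}0d.npy",d)
E
```

```text
pics
t 0.0
joints [ 1.23841001e+00  4.91559831e-01  1.55947387e+00 -7.66552375e-06
  1.09170242e+00 -1.05610571e-01]
qvel [-0.00060302  0.00054321 -0.00057423 -0.00043028  0.00187768 -0.00011488]
tau [-9.53935751e-05 -6.12639070e+01 -2.58184719e+01  6.92586112e-02
  4.82360681e-02 -1.03970715e-04]
eef_pos [140.43185816 608.77720478 233.05316069]
tcp_rot [-1.57068255e+00  1.13781100e-03  1.34402418e+00]
ft_force [-0.90010422  0.88785973  0.13702891]
moment [-0.02275292 -0.02337674  0.05176266]
opening 1.0009071087461987
side {'vertical_fov': 54.591316865126814, 'cx': 325.99699148790677, 'cy': 242.94354313295764, 'eye': array([ 513.72131388, -817.67364909,  951.22702872]), 'rotation': array([ 0.76178158,  0.01098531, -0.03389479])}
top {'vertical_fov': 49.99934580924852, 'cx': 318.24151660013985, 'cy': 236.79204457194317, 'eye': array([ 428.42810454,   11.13087582, 1337.81374087]), 'rotation': array([ 0.10257393,  0.0049006 , -1.59518652])}
```

View pics/side0.png

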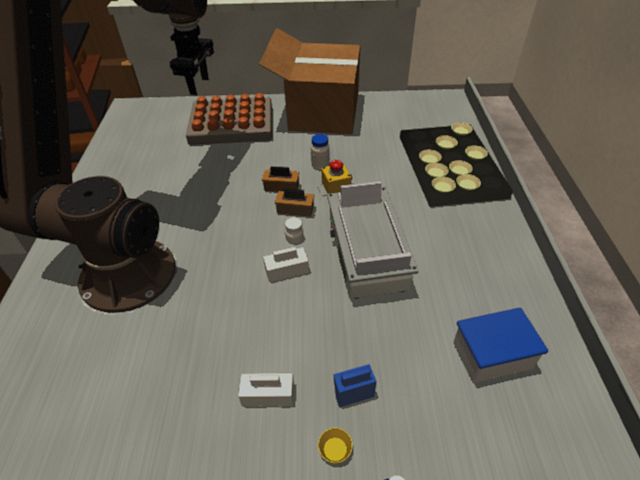

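View pics/top0.png

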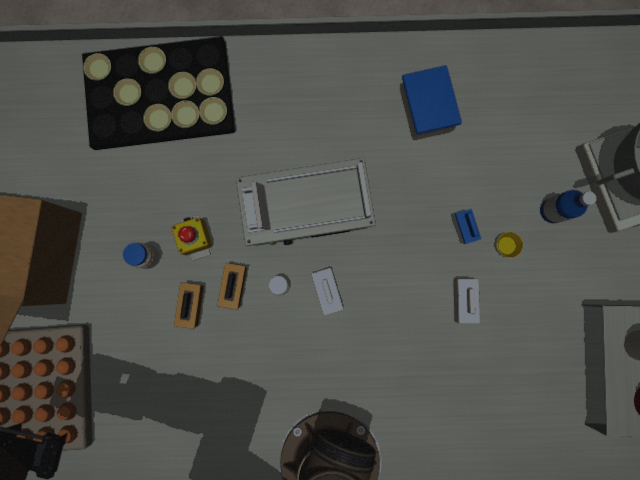

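```bash
cat > h.py <<'E'
import numpy as np, cv2
from cell import env
from scipy.spatial.transform import Rotation as R
def cal(n):
    c=env.calibration(n); f=240/np.tan(np.radians(c["vertical_fov"]/2))
    return f,c["cx"],c["cy"],np.array(c["eye"]),R.from_euler("xyz",c["rotation"]).as_matrix()
def cloud(n,d):
    f,cx,cy,e,M=cal(n); v,u=np.mgrid[0:480,0:640]
    return np.stack([(u-cx)/f*d,-(v-cy)/f*d,-d],-1)@M.T+e
def proj(n,P):
    f,cx,cy,e,M=cal(n); q=(np.atleast_2d(P)-e)@M
    return np.stack([cx+f*q[:,0]/-q[:,2],cy-f*q[:,1]/-q[:,2]],-1)
def shot(name):
    o={}
    for n in("side","top"):
        p,d=env.read_camera(n); cv2.imwrite(f"pics/{n}{name}.png",p); np.save(f"pics/{n}{name}d.npy",d); o[n]=(p,d,cloud(n,d))
    return o
def load(name): 
    o={}
    for n in("side","top"):
        p=cv2.imread(f"pics/{n}{name}.png"); d=np.load(f"pics/{n}{name}d.npy"); o[n]=(p,d,cloud(n,d))
    return o
def st():
    s=env.state(); print("t",round(s["t"],2),"pos",np.round(s["eef_pos"],1),"rpy",np.round(s["tcp_rot"],4),"F",np.round(s["ft_force"],1),"M",np.round(s["moment"],2),"op",round(s["opening"],3),"j",np.round(s["joints"],2)); return s
E
python3 - <<'E'
from h import *
o=load("0")
for n,pts in(("top",[(500,300),(300,400),(305,200),(187,234),(325,292),(279,285),(468,300),(467,225),(138,253),(508,244),(188,305),(232,286),(190,235)]),("side",[(200,330),(370,230),(337,165),(286,254),(265,378),(355,376),(293,223),(320,140),(335,450),(450,300)])):
    for u,v in pts: print(n,u,v,np.round(o[n][2][v,u],1))
# flatness of table
C=o["top"][2]; z=C[...,2]
for (v0,v1,u0,u1) in((20,40,300,500),(300,400,100,170),(340,400,450,560),(150,180,20,60),(380,420,180,260)):
    print(np.round(np.median(z[v0:v1,u0:u1]),2))
E
```

```text
top 500 300 [ 390.9 -450.1   -1. ]
top 300 400 [152.4  70.6   0.4]
top 305 200 [648.   44.3  93.3]
top 187 234 [570.9 332.3  97.8]
top 325 292 [422.8   1.   73.9]
top 279 285 [442.7 114.1  60.8]
top 468 300 [ 394.6 -349.6   63.1]
top 467 225 [ 579.2 -355.    70.4]
top 138 253 [527.2 448.8 103.3]
top 508 244 [ 534.7 -477.5    4.8]
top 188 305 [399.  339.8  57.9]
top 232 286 [443.  229.   68.1]
top 190 235 [568.1 324.5  99.6]
side 200 330 [ 221.4 -186.8    0.6]
side 370 230 [647.8  37.1  98.4]
side 337 165 [576.4 325.1  93.7]
side 286 254 [428.6 -10.7  68.7]
side 265 378 [ 395.9 -360.7   81.3]
side 355 376 [ 577.3 -371.5   96.4]
side 293 223 [444.1 113.8  58.8]
side 320 140 [528.1 443.5 105.1]
side 335 450 [ 532.6 -479.3    2. ]
side 450 300 [ 839.  -124.6    2.1]
9.18
-1.37
-1.08
-1.02
-1.48
```

```bash
python3 - <<'E'
from h import *
o=load("0")
p=o["top"][0]; cv2.imwrite("pics/z1.png",cv2.convertScaleAbs(cv2.resize(p[150:260,160:390],None,fx=3.4,fy=3.4,interpolation=cv2.INTER_CUBIC),alpha=1.6))
p=o["side"][0]; cv2.imwrite("pics/z2.png",cv2.convertScaleAbs(cv2.resize(p[130:310,250:430],None,fx=3.3,fy=3.3,interpolation=cv2.INTER_CUBIC),alpha=1.3))
E
```

```text
(no output)
```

View pics/z1.png

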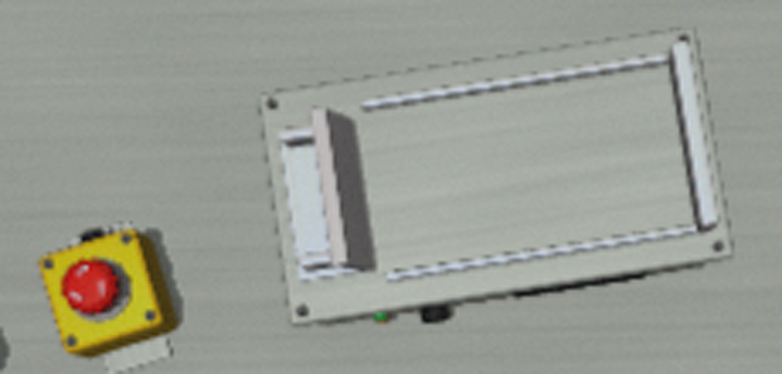

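View pics/z2.png

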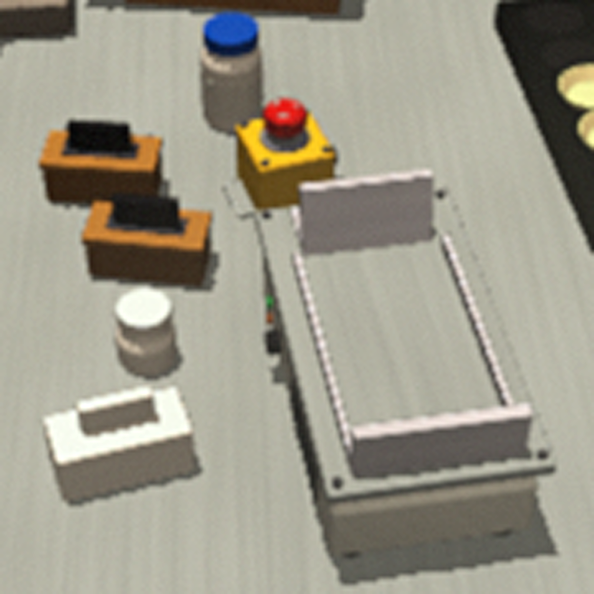

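```bash
cat > fitsh.py <<'E'
from h import *
from scipy.optimize import least_squares
T=lambda u,v:((u+.5)/3.4-.5+160,(v+.5)/3.4-.5+150)
S=lambda u,v:((u+.5)/3.3-.5+250,(v+.5)/3.3-.5+130)
obs=[("top",T(262,95),(85,160,100)),("top",T(692,30),(85,-160,100)),("top",T(733,252),(-85,-160,100)),("top",T(292,323),(-85,160,100)),
("side",S(552,464),(85,-160,100)),("side",S(335,492),(-85,-160,100)),
("top",T(370,272),(-55,92,100)),("top",T(352,118),(55,92,100)),("side",S(302,252),(-55,92,100)),("side",S(435,238),(55,92,100)),
("side",S(300,184),(-55,107,160)),("side",S(432,173),(55,107,160))]
def tr(p,P): 
    c,s=np.cos(p[2]),np.sin(p[2]); return np.array([p[0]+c*P[0]-s*P[1],p[1]+s*P[0]+c*P[1],P[2]])
def res(p,sub=obs): return np.concatenate([proj(n,tr(p,P))[0]-np.array(q) for n,q,P in sub])
if __name__=="__main__":
    for sub in(obs,obs[:4],[x for x in obs if x[0]=="top"],[x for x in obs if x[0]=="side"]):
        r=least_squares(res,[640,40,0.15],args=(sub,),loss="soft_l1"); print(np.round(r.x,4)); print(np.round(r.fun.reshape(-1,2),1).tolist())
E
python3 fitsh.py
```

```text
[6.448749e+02 4.531870e+01 1.310000e-01]
[[-2.0, -0.6], [0.5, -1.4], [-0.1, 1.1], [-1.1, 0.7], [1.5, -1.1], [-2.4, -0.1], [2.0, -0.9], [0.7, 0.3], [0.1, 0.6], [-0.9, 0.1], [-0.0, 0.7], [0.3, -0.7]]
[6.450819e+02 4.387480e+01 1.343000e-01]
[[-1.5, -0.5], [0.9, -1.7], [0.6, 0.8], [-0.4, 0.8]]
[6.447668e+02 4.547070e+01 1.335000e-01]
[[-2.1, -0.4], [0.3, -1.5], [-0.1, 1.0], [-1.1, 0.9], [2.0, -0.7], [0.6, 0.4]]
[6.446695e+02 4.501030e+01 1.244000e-01]
[[1.1, -0.8], [-3.0, -0.1], [0.3, 0.6], [-0.8, 0.3], [0.2, 0.6], [0.5, -0.5]]
```

```bash
python3 - <<'E'
from h import *
o=load("0")
for n,(a,b,c,d) in(("top",(150,350,110,510)),("side",(120,420,220,440))):
    z=o[n][2][...,2][a:b,c:d]; im=np.clip(z*2.3,0,255).astype(np.uint8)
    s=2 if n=="top" else 2
    cv2.imwrite(f"pics/hm_{n}.png",cv2.resize(im,None,fx=s,fy=s,interpolation=0))
    print((o[n][1]==0).sum())
E
```

```text
1212
1193
```

View pics/hm_top.png

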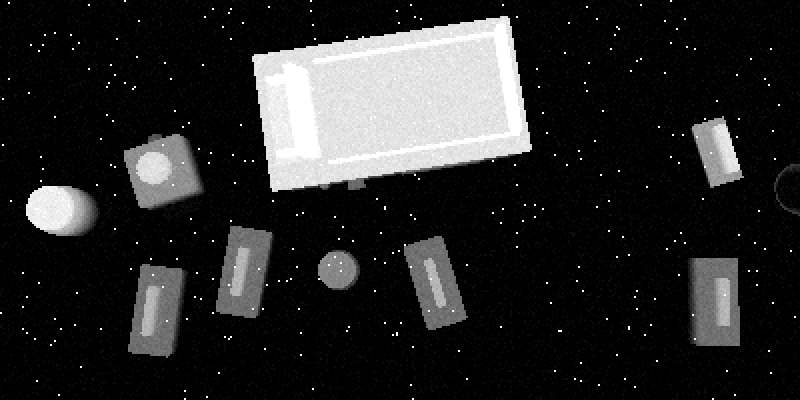

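View pics/hm_side.png

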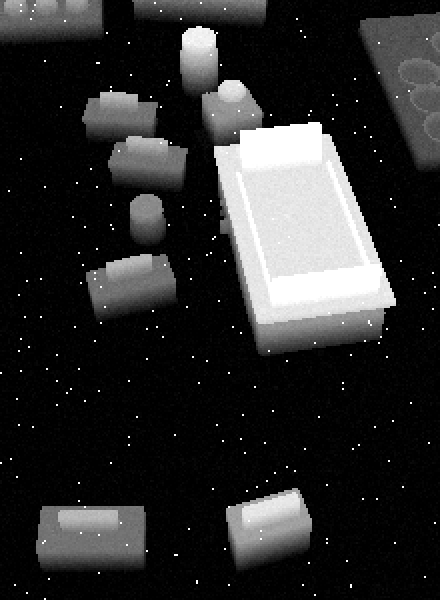

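```bash
cat > fit.py <<'E'
from h import *
from scipy.optimize import minimize
def box(x,y,z): return np.array([(a,b,c) for a in x for b in y for c in z],float)
Z0=10
TIN=[box((-55,55),(-26,26),(Z0,50)),box((-30,30),(-6,6),(50,80))]
WEDGE=[np.array([(x,y,z) for x in(-40,40) for y,z in((-12,Z0),(12+Z0/4,Z0),(-12,70),(29.5,70))],float),box((-30,30),(-3,11),(70,100))]
DECK=[box((-85,85),(-160,160),(90,100))]
MUSH=[box((-38,38),(-38,38),(Z0,64))]
def parts(p,m):
    c,s=np.cos(p[2]),np.sin(p[2]); M=np.array([[c,-s,0],[s,c,0],[0,0,1]])
    return [q@M.T+[p[0],p[1],0] for q in m]
K=4
def draw(n,p,m,off,shape):
    im=np.zeros((shape[0]*K,shape[1]*K),np.uint8)
    for q in parts(p,m):
        uv=((proj(n,q)-off+.5)*K-.5)*16
        cv2.fillConvexPoly(im,cv2.convexHull(np.round(uv).astype(np.int32)),255,shift=4)
    return cv2.resize(im,(shape[1],shape[0]),interpolation=cv2.INTER_AREA)/255.
def fit(o,m,guess,thr=Z0,dz=0,cams=("top","side"),rad=110,zc=40):
    m=[q+[0,0,dz] for q in m]
    win={}
    for n in cams:
        H=cv2.medianBlur(o[n][2][...,2].astype(np.float32),3)
        uv=proj(n,np.array([[guess[0],guess[1],zc+dz]]))[0]; f=cal(n)[0]; r=int(rad*f/np.median(o[n][1]))
        u0,v0=max(0,int(uv[0])-r),max(0,int(uv[1])-r)
        mk=(H[v0:v0+2*r,u0:u0+2*r]>thr+dz-0.7).astype(np.uint8)
        k,lab=cv2.connectedComponents(mk)
        # component under projected guess
        g=draw(n,guess,m,np.array([u0,v0]),mk.shape)>.5
        l=np.bincount(lab[g&(lab>0)]).argmax() if (g&(lab>0)).any() else -1
        win[n]=((lab==l).astype(float),np.array([u0,v0]))
    def cost(p): 
        return sum(np.abs(draw(n,p,m,w[1],w[0].shape)-w[0]).sum() for n,w in win.items())
    x=np.array(guess,float)
    for sc in(8,3):
        r=minimize(cost,x,method="Nelder-Mead",options=dict(initial_simplex=np.array([x,x+[sc,0,0],x+[0,sc,0],x+[0,0,sc*.015]]),xatol=.05,fatol=.1,maxiter=300)); x=r.x
    return np.round(x,3),{n:round(float(np.abs(draw(n,x,m,w[1],w[0].shape)-w[0]).sum()),1) for n,w in win.items()},{n:int(w[0].sum()) for n,w in win.items()}
G={"tinA":(TIN,(399,340,0.1)),"tinB":(TIN,(443,229,.1)),"filA":(TIN,(423,1,-.2)),"filB":(TIN,(395,-350,0)),"wedge":(WEDGE,(579,-355,-.2))}
E
python3 - <<'E'
from fit import *
o=load("0")
for k,(m,g) in G.items():
    for c in(("top","side"),("top",),("side",)): print(k,c,*fit(o,m,g,cams=c))
    if k=="wedge":
        g2=(g[0],g[1],g[2]+np.pi); print(k,"flip",*fit(o,m,g2))
print("box",*fit(o,MUSH,(568,326,.15),cams=("top",)))
print("deck",*fit(o,DECK,(645,45,.13),thr=90,cams=("top",),rad=240,zc=100))
E
```

```text
tinA ('top', 'side') [ 3.98996e+02  3.44394e+02 -1.57000e-01] {'top': 76.2, 'side': 875.3} {'top': 1045, 'side': 1586}
tinA ('top',) [ 3.99481e+02  3.45184e+02 -1.40000e-01] {'top': 70.7} {'top': 1045}
tinA ('side',) [ 3.98417e+02  3.41264e+02 -1.97000e-01] {'side': 858.3} {'side': 1586}Traceback (most recent call last):
  File "<stdin>", line 4, in <module>
  File "fit.py", line 36, in fit
    r=minimize(cost,x,method="Nelder-Mead",options=dict(initial_simplex=np.array([x,x+[sc,0,0],x+[0,sc,0],x+[0,0,sc*.015]]),xatol=.05,fatol=.1,maxiter=300)); x=r.x
    res = _minimize_neldermead(fun, x0, args, callback, bounds=bounds,
                               **options)
    fxcc = func(xcc)
    fx = function(np.copy(x), *(wrapper_args + args))
  File "fit.py", line 33, in cost
    return sum(np.abs(draw(n,p,m,w[1],w[0].shape)-w[0]).sum() for n,w in win.items())
  File "fit.py", line 33, in <genexpr>
    return sum(np.abs(draw(n,p,m,w[1],w[0].shape)-w[0]).sum() for n,w in win.items())
                      ~~~~^^^^^^^^^^^^^^^^^^^^^^^
  File "fit.py", line 16, in draw
    uv=((proj(n,q)-off+.5)*K-.5)*16
         ~~~~^^^^^
  File "h.py", line 11, in proj
    f,cx,cy,e,M=cal(n); q=(np.atleast_2d(P)-e)@M
                ~~~^^^
  File "h.py", line 5, in cal
    c=env.calibration(n); f=240/np.tan(np.radians(c["vertical_fov"]/2))
ValueError: time passes only in moves, steps and waits
```

```bash
sed -i 's/^def cal(n):/import functools\n@functools.lru_cache\ndef cal(n):/' h.py
python3 - <<'E'
s=open('fit.py').read()
s=s.replace("""        mk=(H[v0:v0+2*r,u0:u0+2*r]>thr+dz-0.7).astype(np.uint8)
""","""        X=o[n][2][v0:v0+2*r,u0:u0+2*r]
        mk=((H[v0:v0+2*r,u0:u0+2*r]>thr+dz-0.7)&(np.hypot(X[...,0]-guess[0],X[...,1]-guess[1])<near)).astype(np.uint8)
""").replace("zc=40):","zc=40,near=66):")
open('fit.py','w').write(s)
E
cat > all.py <<'E'
from fit import *
def run(o,keys=None):
  for k,(m,g) in G.items():
    if keys and k not in keys: continue
    x=None
    for c in(("top","side"),("top",),("side",)):
        r=fit(o,m,g if x is None else x,cams=c); x=r[0] if x is None else x; print(k,c,*r)
E
python3 - <<'E'
from all import *
o=load("0"); run(o)
g=G["wedge"][1]; print("flip",*fit(o,WEDGE,(g[0],g[1],g[2]+np.pi)))
print("box",*fit(o,MUSH,(568,326,.15),cams=("top",)))
print("box",*fit(o,MUSH,(568,326,.15),cams=("side",)))
print("deck",*fit(o,DECK,(645,45,.13),thr=90,cams=("top",),rad=240,zc=100,near=260))
E
```

```text
tinA ('top', 'side') [ 3.99333e+02  3.44690e+02 -1.44000e-01] {'top': 74.5, 'side': 101.3} {'top': 1042, 'side': 739}
tinA ('top',) [ 3.99386e+02  3.45147e+02 -1.45000e-01] {'top': 73.4} {'top': 1042}
tinA ('side',) [ 3.97797e+02  3.44816e+02 -1.05000e-01] {'side': 95.7} {'side': 739}
tinB ('top', 'side') [ 4.44393e+02  2.34711e+02 -1.89000e-01] {'top': 70.6, 'side': 78.7} {'top': 978, 'side': 842}
tinB ('top',) [ 4.45078e+02  2.35201e+02 -1.86000e-01] {'top': 67.2} {'top': 978}
tinB ('side',) [ 4.43054e+02  2.33494e+02 -1.82000e-01] {'side': 71.0} {'side': 842}
filA ('top', 'side') [ 4.24367e+02 -5.01200e+00  2.66000e-01] {'top': 47.1, 'side': 72.5} {'top': 920, 'side': 1087}
filA ('top',) [ 4.25176e+02 -4.46700e+00  2.66000e-01] {'top': 37.5} {'top': 920}
filA ('side',) [ 4.23967e+02 -6.23000e+00  2.60000e-01] {'side': 58.1} {'side': 1087}
filB ('top', 'side') [ 3.92408e+02 -3.55993e+02 -1.60000e-02] {'top': 78.6, 'side': 93.3} {'top': 1085, 'side': 1671}
filB ('top',) [ 3.93679e+02 -3.54521e+02 -2.40000e-02] {'top': 53.0} {'top': 1085}
filB ('side',) [ 3.92405e+02 -3.57220e+02 -2.70000e-02] {'side': 76.3} {'side': 1671}
wedge ('top', 'side') [ 5.79583e+02 -3.67859e+02  2.70000e-01] {'top': 50.6, 'side': 46.6} {'top': 565, 'side': 1276}
wedge ('top',) [ 5.80326e+02 -3.66690e+02  2.50000e-01] {'top': 35.5} {'top': 565}
wedge ('side',) [ 5.79104e+02 -3.68521e+02  2.64000e-01] {'side': 38.9} {'side': 1276}
flip [ 577.238 -358.498    3.367] {'top': 223.3, 'side': 196.4} {'top': 565, 'side': 1276}
box [5.73599e+02 3.35766e+02 3.00000e-01] {'top': 76.1} {'top': 1104}
box [5.70322e+02 3.41325e+02 2.93000e-01] {'side': 138.0} {'side': 718}
deck [6.44733e+02 4.38830e+01 1.31000e-01] {'top': 142.6} {'top': 9028}
```

```bash
cat > head.py <<'E'
from fit import *
def head(o,zt=99,guess=(571,334)):
    a=np.linspace(0,2*np.pi,40); C=np.vstack([np.stack([20*np.cos(a),20*np.sin(a),0*a+z],-1) for z in(zt-24,zt-2)])
    masks={}
    for n in("top","side"):
        h=cv2.cvtColor(o[n][0],cv2.COLOR_BGR2HSV); m=((h[...,0]<8)|(h[...,0]>172))&(h[...,1]>130)&(h[...,2]>50)
        uv=proj(n,np.array([[*guess,90]]))[0].astype(int); u0,v0=uv-25; w=m[v0:v0+50,u0:u0+50].astype(float); masks[n]=(w,np.array([u0,v0]))
    out=[]
    for cams in(("top","side"),("top",),("side",)):
        cost=lambda p:sum(np.abs(draw(n,(p[0],p[1],0),[C],masks[n][1],(50,50))-masks[n][0]).sum() for n in cams)
        r=minimize(cost,guess,method="Nelder-Mead",options=dict(initial_simplex=np.array([guess,np.add(guess,(8,0)),np.add(guess,(0,8))])))
        print(cams,np.round(r.x,1),round(r.fun,1),{n:masks[n][0].sum() for n in cams})
E
python3 - <<'E'
from head import *
o=load("0"); head(o)
z=o["top"][2]; 
m=(z[...,2]>94)&(np.hypot(z[...,0]-571,z[...,1]-334)<30); print(np.round(np.median(z[m],0),1),np.round(np.percentile(z[m][:,2],[10,50,90]),1))
E
```

```text
('top', 'side') [573.4 336.6] 126.8 {'top': np.float64(175.0), 'side': np.float64(116.0)}
('top',) [573.6 338. ] 80.0 {'top': np.float64(175.0)}
('side',) [573.7 336.8] 46.2 {'side': np.float64(116.0)}
[573.3 335.1  96.6] [94.6 96.6 99.6]
```

```bash
cat > plan.py <<'E'
from h import *
def plan(x,y,z,yaw=None):
    s=st(); M=R.from_euler("xyz",s["tcp_rot"]).as_matrix()
    y0=s["tcp_rot"][2]
    if yaw is None: yaw=y0
    yaw=y0+(yaw-y0+np.pi/2)%np.pi-np.pi/2
    Mt=R.from_euler("xyz",[-np.pi/2,0,yaw]).as_matrix()
    rv=R.from_matrix(M.T@Mt).as_rotvec()
    d=Mt.T@(np.array([x,y,z])-s["eef_pos"])/10
    print("rot",np.round(rv,3),"rows",int(np.ceil(np.abs(rv).max()/.125)),"| after rot, shift cm",np.round(d,2),"| rows",round(float(np.linalg.norm(d)/4.17),1))
if __name__=="__main__":
    import sys; a=[float(v) for v in sys.argv[1:]]; plan(*a)
E
python3 plan.py 573.4 336.5 233
```

```text
t 0.1 pos [140.5 608.8 233.1] rpy [-1.5707e+00  1.0000e-03  1.3440e+00] F [-0.3  0.  -0.1] M [ 0.   -0.01 -0.01] op 1.0 j [ 1.24  0.49  1.56 -0.    1.09 -0.11]
rot [-0.    -0.    -0.001] rows 1 | after rot, shift cm [-1.680e+01  1.000e-02 -4.831e+01] | rows 12.3
```

Emit:
{"name": "move_arm", "arguments": {
  "rows": [
    {"tx": -1.4, "ty": 0, "tz": -4.0, "grip": 0},
    {"tx": -1.4, "ty": 0, "tz": -4.0, "grip": 0},
    {"tx": -1.4, "ty": 0, "tz": -4.0, "grip": 0},
    {"tx": -1.4, "ty": 0, "tz": -4.0, "grip": 0},
    {"tx": -1.4, "ty": 0, "tz": -4.0, "grip": 0},
    {"tx": -1.4, "ty": 0, "tz": -4.0, "grip": 0},
    {"tx": -1.4, "ty": 0, "tz": -4.0, "grip": 0},
    {"tx": -1.4, "ty": 0, "tz": -4.0, "grip": 0},
    {"tx": -1.4, "ty": 0, "tz": -4.0, "grip": 0},
    {"tx": -1.4, "ty": 0, "tz": -4.0, "grip": 0}
  ]
}}

```text
validation failed for argument at $.ro...
```

```bash
python3 plan.py 573.4 336.5 130
```

```text
t 0.1 pos [140.5 608.8 233.1] rpy [-1.5707e+00  1.0000e-03  1.3440e+00] F [-0.3  0.  -0.1] M [ 0.   -0.01 -0.01] op 1.0 j [ 1.24  0.49  1.56 -0.    1.09 -0.11]
rot [-0.    -0.    -0.001] rows 1 | after rot, shift cm [-16.8   10.31 -48.31] | rows 12.5
```

Emit:
{"name": "move_arm", "arguments": {
  "rows": [
    {"tx": -1.4, "ty": 0, "tz": -3.9, "rx": 0, "ry": 0, "rz": 0, "grip": 0},
    {"tx": -1.4, "ty": 0, "tz": -3.9, "rx": 0, "ry": 0, "rz": 0, "grip": 0},
    {"tx": -1.4, "ty": 0, "tz": -3.9, "rx": 0, "ry": 0, "rz": 0, "grip": 0},
    {"tx": -1.4, "ty": 0, "tz": -3.9, "rx": 0, "ry": 0, "rz": 0, "grip": 0},
    {"tx": -1.4, "ty": 0, "tz": -3.9, "rx": 0, "ry": 0, "rz": 0, "grip": 0},
    {"tx": -1.4, "ty": 0, "tz": -3.9, "rx": 0, "ry": 0, "rz": 0, "grip": 0},
    {"tx": -1.4, "ty": 0, "tz": -3.9, "rx": 0, "ry": 0, "rz": 0, "grip": 0},
    {"tx": -1.4, "ty": 0, "tz": -3.9, "rx": 0, "ry": 0, "rz": 0, "grip": 0},
    {"tx": -1.4, "ty": 0, "tz": -3.9, "rx": 0, "ry": 0, "rz": 0, "grip": 0},
    {"tx": -1.4, "ty": 0, "tz": -3.9, "rx": 0, "ry": 0, "rz": 0, "grip": 0}
  ]
}}

```text
t: 0.93
eef_pos: [490.5, 383.4, 233.5]
tcp_rot: [-1.57, 0.0, 1.344]
ft_force: [0.5, 1.0, 1.3]
opening: 0.354
```

```bash
python3 plan.py 573.4 336.5 130
```

```text
t 0.93 pos [490.5 383.4 233.5] rpy [-1.5705e+00  2.0000e-04  1.3440e+00] F [0.5 1.  1.3] M [0.05 0.01 0.04] op 0.354 j [ 0.56  0.49  1.57  0.    1.09 -0.79]
rot [-0. -0. -0.] rows 1 | after rot, shift cm [-2.71 10.35 -9.13] | rows 3.4
```

Emit:
{"name": "move_arm", "arguments": {
  "rows": [
    {"tx": -0.9, "ty": 0, "tz": -3.0, "rx": 0, "ry": 0, "rz": 0, "grip": 0},
    {"tx": -0.9, "ty": 0, "tz": -3.0, "rx": 0, "ry": 0, "rz": 0, "grip": 0},
    {"tx": -0.9, "ty": 0, "tz": -3.1, "rx": 0, "ry": 0, "rz": 0, "grip": 0},
    {"tx": 0, "ty": 3.0, "tz": 0, "rx": 0, "ry": 0, "rz": 0, "grip": 0},
    {"tx": 0, "ty": 3.0, "tz": 0, "rx": 0, "ry": 0, "rz": 0, "grip": 0},
    {"tx": 0, "ty": 3.0, "tz": 0, "rx": 0, "ry": 0, "rz": 0, "grip": 0},
    {"tx": 0, "ty": 1.2, "tz": 0, "rx": 0, "ry": 0, "rz": 0, "grip": 0},
    {"tx": 0, "ty": 0, "tz": 0, "rx": 0, "ry": 0, "rz": 0, "grip": 0}
  ]
}}

```text
t: 1.6
eef_pos: [570.5, 337.6, 128.6]
tcp_rot: [-1.566, 0.003, 1.344]
ft_force: [0.1, -0.1, 0.9]
opening: 0.004
```

```bash
python3 plan.py 573.4 336.5 112; python3 - <<'E'
from head import *
o=shot("1"); p=o["side"][0]; cv2.imwrite("pics/z3.png",cv2.resize(p[100:300,230:430],None,fx=3,fy=3))
E
```

```text
t 1.6 pos [570.5 337.6 128.6] rpy [-1.5665  0.0033  1.344 ] F [ 0.1 -0.1  0.9] M [-0.02  0.01 -0.02] op 0.004 j [ 0.43  0.66  1.56  0.    0.93 -0.91]
rot [-0.004 -0.    -0.003] rows 1 | after rot, shift cm [-0.04  1.66 -0.3 ] | rows 0.4
```

View pics/z3.png

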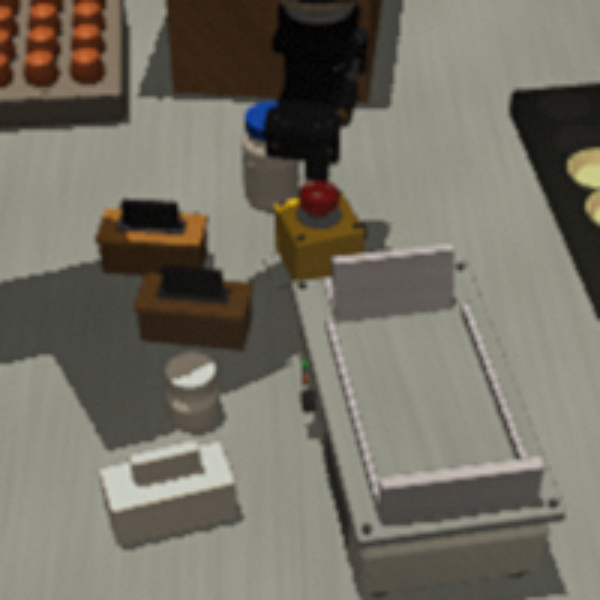

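Emit:
{"name": "move_arm", "arguments": {
  "rows": [
    {"tx": 0, "ty": 0.5, "tz": -0.3, "rx": 0, "ry": 0, "rz": 0, "grip": 0},
    {"tx": 0, "ty": 0.3, "tz": 0, "rx": 0, "ry": 0, "rz": 0, "grip": 0},
    {"tx": 0, "ty": 0.2, "tz": 0, "rx": 0, "ry": 0, "rz": 0, "grip": 0},
    {"tx": 0, "ty": 0.2, "tz": 0, "rx": 0, "ry": 0, "rz": 0, "grip": 0},
    {"tx": 0, "ty": 0.2, "tz": 0, "rx": 0, "ry": 0, "rz": 0, "grip": 0},
    {"tx": 0, "ty": 0, "tz": 0, "rx": 0, "ry": 0, "rz": 0, "grip": 0}
  ]
}}

```text
t: 2.2
eef_pos: [574.6, 337.5, 117.7]
tcp_rot: [-1.571, -0.0, 1.344]
ft_force: [-0.3, -0.9, 0.0]
opening: 0.008
```

Emit:
{"name": "move_arm", "arguments": {
  "rows": [
    {"tx": 0, "ty": 0.1, "tz": 0, "rx": 0, "ry": 0, "rz": 0, "grip": 0},
    {"tx": 0, "ty": 0.1, "tz": 0, "rx": 0, "ry": 0, "rz": 0, "grip": 0},
    {"tx": 0, "ty": 0.1, "tz": 0, "rx": 0, "ry": 0, "rz": 0, "grip": 0},
    {"tx": 0, "ty": 0, "tz": 0, "rx": 0, "ry": 0, "rz": 0, "grip": 0}
  ]
}}

```text
t: 2.53
eef_pos: [574.7, 337.5, 114.7]
tcp_rot: [-1.571, -0.0, 1.344]
ft_force: [1.1, 0.4, 1.6]
opening: 0.001
```

Emit:
{"name": "move_arm", "arguments": {
  "rows": [
    {"tx": 0, "ty": 0.1, "tz": 0, "rx": 0, "ry": 0, "rz": 0, "grip": 0},
    {"tx": 0, "ty": 0.1, "tz": 0, "rx": 0, "ry": 0, "rz": 0, "grip": 0},
    {"tx": 0, "ty": 0, "tz": 0, "rx": 0, "ry": 0, "rz": 0, "grip": 0}
  ]
}}

```text
t: 2.78
eef_pos: [574.6, 337.5, 112.6]
tcp_rot: [-1.571, -0.0, 1.344]
ft_force: [-0.1, 0.4, 2.1]
opening: 0.006
```

Emit:
{"name": "move_arm", "arguments": {
  "rows": [
    {"tx": 0, "ty": 0.1, "tz": 0, "rx": 0, "ry": 0, "rz": 0, "grip": 0},
    {"tx": 0, "ty": 0, "tz": 0, "rx": 0, "ry": 0, "rz": 0, "grip": 0}
  ]
}}

```text
t: 2.95
eef_pos: [574.7, 337.5, 112.2]
tcp_rot: [-1.571, -0.0, 1.344]
ft_force: [-1.2, -1.0, 6.8]
opening: 0.003
```

Emit:
{"name": "move_arm", "arguments": {
  "rows": [
    {"tx": 0, "ty": 0.1, "tz": 0, "rx": 0, "ry": 0, "rz": 0, "grip": 0},
    {"tx": 0, "ty": 0, "tz": 0, "rx": 0, "ry": 0, "rz": 0, "grip": 0}
  ]
}}

```text
t: 3.12
eef_pos: [574.8, 337.6, 112.1]
tcp_rot: [-1.572, -0.001, 1.344]
ft_force: [-3.2, -1.7, 15.2]
opening: 0.008
```

Emit:
{"name": "move_arm", "arguments": {
  "rows": [
    {"tx": 0, "ty": 0.1, "tz": 0, "rx": 0, "ry": 0, "rz": 0, "grip": 0},
    {"tx": 0, "ty": 0, "tz": 0, "rx": 0, "ry": 0, "rz": 0, "grip": 0}
  ]
}}

```text
t: 3.28
eef_pos: [574.9, 337.7, 112.0]
tcp_rot: [-1.572, -0.001, 1.344]
ft_force: [-4.6, -2.8, 20.6]
opening: 0.007
```

Emit:
{"name": "move_arm", "arguments": {
  "rows": [
    {"tx": 0, "ty": -2, "tz": 0, "rx": 0, "ry": 0, "rz": 0, "grip": 0},
    {"tx": 0, "ty": -4, "tz": 0, "rx": 0, "ry": 0, "rz": 0, "grip": 50},
    {"tx": 0, "ty": -4, "tz": 1, "rx": 0, "ry": 0, "rz": 0, "grip": 50},
    {"tx": 0, "ty": -2, "tz": 4, "rx": 0, "ry": 0, "rz": 0, "grip": 50},
    {"tx": 0, "ty": 0, "tz": 4, "rx": 0, "ry": 0, "rz": 0, "grip": 50},
    {"tx": 0, "ty": 0, "tz": 2, "rx": 0, "ry": 0, "rz": 0, "grip": 50},
    {"tx": 0, "ty": 0, "tz": 0, "rx": 0, "ry": 0, "rz": 0, "grip": 50}
  ]
}}

```text
t: 3.87
eef_pos: [466.4, 362.2, 228.9]
tcp_rot: [-1.57, 0.0, 1.346]
ft_force: [-0.3, 0.3, 1.1]
opening: 0.37
```

```bash
python3 - <<'E'
from all import *
from head import head
o=shot("2")
run(o,["tinA","tinB","filA"])
z=o["top"][2]
m=(z[...,2]>80)&(np.hypot(z[...,0]-573,z[...,1]-336)<25); print(np.round(np.percentile(z[m][:,2],[50,90,95]),1),m.sum())
z=load("0")["top"][2]
m=(z[...,2]>80)&(np.hypot(z[...,0]-573,z[...,1]-336)<25); print(np.round(np.percentile(z[m][:,2],[50,90,95]),1),m.sum())
from plan import plan
plan(399.2,344.8,72,-.144+np.pi/2)
E
```

```text
tinA ('top', 'side') [ 3.99020e+02  3.45961e+02 -1.15000e-01] {'top': 343.2, 'side': 103.9} {'top': 1190, 'side': 740}
tinA ('top',) [ 3.99595e+02  3.45950e+02 -1.30000e-01] {'top': 343.2} {'top': 1128}
tinA ('side',) [ 3.97973e+02  3.43431e+02 -1.45000e-01] {'side': 98.0} {'side': 740}
tinB ('top', 'side') [ 4.44383e+02  2.34665e+02 -1.87000e-01] {'top': 70.0, 'side': 80.0} {'top': 979, 'side': 842}
tinB ('top',) [ 4.44536e+02  2.35088e+02 -1.90000e-01] {'top': 66.9} {'top': 979}
tinB ('side',) [ 4.43014e+02  2.33464e+02 -1.84000e-01] {'side': 72.9} {'side': 842}
filA ('top', 'side') [ 4.2428e+02 -4.9120e+00  2.6900e-01] {'top': 46.6, 'side': 71.1} {'top': 918, 'side': 1083}
filA ('top',) [ 4.25493e+02 -4.24900e+00  2.70000e-01] {'top': 38.7} {'top': 918}
filA ('side',) [ 4.23609e+02 -6.32100e+00  2.56000e-01] {'side': 59.4} {'side': 1082}
[89.8 93.8 94.3] 212
[ 95.4  99.4 100.3] 225
t 3.97 pos [469.8 361.8 228.5] rpy [-1.5711e+00 -1.0000e-04  1.3452e+00] F [ 0.3 -0.3 -0.4] M [-0.04 -0.07 -0.04] op 0.453 j [ 0.54  0.45  1.65 -0.    1.04 -0.8 ]
rot [ 0.    -0.082  0.   ] rows 1 | after rot, shift cm [-2.7  15.65  6.74] | rows 4.1
```

View pics/top2.png

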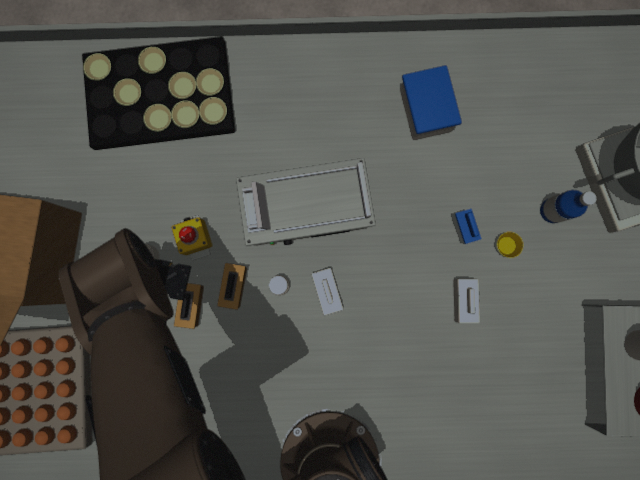

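Emit:
{"name": "move_arm", "arguments": {
  "rows": [
    {"tx": 0, "ty": 0, "tz": 0, "rx": 0, "ry": -0.082, "rz": 0, "grip": 45},
    {"tx": -1.35, "ty": 0, "tz": 3.4, "rx": 0, "ry": 0, "rz": 0, "grip": 45},
    {"tx": -1.35, "ty": 0, "tz": 3.34, "rx": 0, "ry": 0, "rz": 0, "grip": 45},
    {"tx": 0, "ty": 3.5, "tz": 0, "rx": 0, "ry": 0, "rz": 0, "grip": 45},
    {"tx": 0, "ty": 3.5, "tz": 0, "rx": 0, "ry": 0, "rz": 0, "grip": 45},
    {"tx": 0, "ty": 2.5, "tz": 0, "rx": 0, "ry": 0, "rz": 0, "grip": 45},
    {"tx": 0, "ty": 0, "tz": 0, "rx": 0, "ry": 0, "rz": 0, "grip": 45},
    {"tx": 0, "ty": 0, "tz": 0, "rx": 0, "ry": 0, "rz": 0, "grip": 45}
  ]
}}

```text
t: 4.63
eef_pos: [400.2, 344.2, 132.5]
tcp_rot: [-1.569, 0.002, 1.425]
ft_force: [-0.0, -0.3, 0.6]
opening: 0.451
```

```bash
python3 plan.py 399.2 344.8 72 1.427
```

```text
t 4.63 pos [400.2 344.2 132.5] rpy [-1.5689  0.0017  1.4251] F [-0.  -0.3  0.6] M [0.04 0.   0.01] op 0.451 j [ 0.59  0.49  1.9  -0.    0.75 -0.84]
rot [-0.002 -0.002 -0.002] rows 1 | after rot, shift cm [0.04 6.05 0.1 ] | rows 1.5
```

Emit:
{"name": "move_arm", "arguments": {
  "rows": [
    {"tx": 0, "ty": 2.5, "tz": 0.1, "rx": 0, "ry": 0, "rz": 0, "grip": 45},
    {"tx": 0, "ty": 2.5, "tz": 0, "rx": 0, "ry": 0, "rz": 0, "grip": 45},
    {"tx": 0, "ty": 0.9, "tz": 0, "rx": 0, "ry": 0, "rz": 0, "grip": 45},
    {"tx": 0, "ty": 0, "tz": 0, "rx": 0, "ry": 0, "rz": 0, "grip": 45},
    {"tx": 0, "ty": 0, "tz": 0, "rx": 0, "ry": 0, "rz": 0, "grip": 45}
  ]
}}

```text
t: 5.05
eef_pos: [399.2, 345.0, 75.3]
tcp_rot: [-1.571, -0.001, 1.426]
ft_force: [0.5, -0.2, 0.7]
opening: 0.45
```

Emit:
{"name": "move_arm", "arguments": {
  "rows": [
    {"tx": 0, "ty": 0.2, "tz": 0, "rx": 0, "ry": 0, "rz": 0, "grip": 45},
    {"tx": 0, "ty": 0, "tz": 0, "rx": 0, "ry": 0, "rz": 0, "grip": 0},
    {"tx": 0, "ty": 0, "tz": 0, "rx": 0, "ry": 0, "rz": 0, "grip": 0},
    {"tx": 0, "ty": 0, "tz": 0, "rx": 0, "ry": 0, "rz": 0, "grip": 0},
    {"tx": 0, "ty": 0, "tz": 0, "rx": 0, "ry": 0, "rz": 0, "grip": 0},
    {"tx": 0, "ty": 0, "tz": 0, "rx": 0, "ry": 0, "rz": 0, "grip": 0},
    {"tx": 0, "ty": 0, "tz": 0, "rx": 0, "ry": 0, "rz": 0, "grip": 0}
  ]
}}

```text
t: 5.63
eef_pos: [398.5, 344.8, 72.3]
tcp_rot: [-1.571, -0.0, 1.426]
ft_force: [-0.5, 1.4, 1.8]
opening: 0.127
```

Emit:
{"name": "move_arm", "arguments": {
  "rows": [
    {"tx": 0, "ty": -2, "tz": 0, "rx": 0, "ry": 0, "rz": 0, "grip": 0},
    {"tx": 0, "ty": -4, "tz": 0, "rx": 0, "ry": 0, "rz": 0, "grip": 0},
    {"tx": 0, "ty": -4, "tz": 0, "rx": 0, "ry": 0, "rz": 0, "grip": 0},
    {"tx": 0, "ty": -4, "tz": 0, "rx": 0, "ry": 0, "rz": 0, "grip": 0},
    {"tx": 0, "ty": -4, "tz": 0, "rx": 0, "ry": 0, "rz": 0, "grip": 0},
    {"tx": 0, "ty": 0, "tz": 0, "rx": 0, "ry": 0, "rz": 0, "grip": 0}
  ]
}}

```text
t: 6.13
eef_pos: [400.0, 345.9, 259.2]
tcp_rot: [-1.578, -0.007, 1.426]
ft_force: [0.8, -0.6, -3.8]
opening: 0.125
```

```bash
cat > tgt.py <<'E'
from plan import *
SH=(644.8,44.8,0.131)
def sh(x,y): c,s=np.cos(SH[2]),np.sin(SH[2]); return SH[0]+c*x-s*y,SH[1]+s*x+c*y
if __name__=="__main__":
    import sys
    y,z=float(sys.argv[1]),float(sys.argv[2]); x=float(sys.argv[3]) if len(sys.argv)>3 else 0
    plan(*sh(x,y),z,SH[2]+np.pi/2)
    s=env.state()["eef_pos"]; c,q=np.cos(SH[2]),np.sin(SH[2]); d=s[:2]-SH[:2]
    print("in shaker:",np.round([c*d[0]+q*d[1],-q*d[0]+c*d[1],s[2]],1))
E
python3 tgt.py -100 250
```

```text
t 6.13 pos [400.  345.9 259.2] rpy [-1.5785 -0.007   1.4263] F [ 0.8 -0.6 -3.8] M [ 0.03 -0.08 -0.01] op 0.125 j [ 0.59  0.32  1.77  0.    1.04 -0.84]
rot [ 0.009 -0.276  0.006] rows 3 | after rot, shift cm [-43.05   0.92 -20.33] | rows 11.4
in shaker: [-203.3  330.5  259.2]
```

Emit:
{"name": "move_arm", "arguments": {
  "rows": [
    {"tx": 0, "ty": 0, "tz": 0, "rx": 0, "ry": -0.092, "rz": 0, "grip": 0},
    {"tx": 0, "ty": 0, "tz": 0, "rx": 0, "ry": -0.092, "rz": 0, "grip": 0},
    {"tx": 0, "ty": 0, "tz": 0, "rx": 0, "ry": -0.092, "rz": 0, "grip": 0},
    {"tx": -3.5, "ty": 0, "tz": -1.6, "rx": 0, "ry": 0, "rz": 0, "grip": 0},
    {"tx": -3.5, "ty": 0, "tz": -1.6, "rx": 0, "ry": 0, "rz": 0, "grip": 0},
    {"tx": -3.5, "ty": 0, "tz": -1.6, "rx": 0, "ry": 0, "rz": 0, "grip": 0},
    {"tx": -3.5, "ty": 0, "tz": -1.6, "rx": 0, "ry": 0, "rz": 0, "grip": 0},
    {"tx": -3.5, "ty": 0, "tz": -1.6, "rx": 0, "ry": 0, "rz": 0, "grip": 0},
    {"tx": -3.5, "ty": 0, "tz": -1.6, "rx": 0, "ry": 0, "rz": 0, "grip": 0},
    {"tx": -3.5, "ty": 0, "tz": -1.6, "rx": 0, "ry": 0, "rz": 0, "grip": 0}
  ]
}}

```text
t: 6.97
eef_pos: [541.9, 114.6, 251.4]
tcp_rot: [-1.57, -0.0, 1.702]
ft_force: [1.0, 0.6, -2.2]
opening: 0.124
```

Emit:
{"name": "move_arm", "arguments": {
  "rows": [
    {"tx": -3.5, "ty": 0, "tz": -1.6, "rx": 0, "ry": 0, "rz": 0, "grip": 0},
    {"tx": -3.5, "ty": 0, "tz": -1.6, "rx": 0, "ry": 0, "rz": 0, "grip": 0},
    {"tx": -3.5, "ty": 0, "tz": -1.6, "rx": 0, "ry": 0, "rz": 0, "grip": 0},
    {"tx": -3.5, "ty": 0, "tz": -1.6, "rx": 0, "ry": 0, "rz": 0, "grip": 0},
    {"tx": -3.0, "ty": 0, "tz": -1.5, "rx": 0, "ry": 0, "rz": 0, "grip": 0},
    {"tx": 0, "ty": 0, "tz": 0, "rx": 0, "ry": 0, "rz": 0, "grip": 0},
    {"tx": 0, "ty": 0, "tz": 0, "rx": 0, "ry": 0, "rz": 0, "grip": 0}
  ]
}}

```text
t: 7.55
eef_pos: [642.2, -43.3, 250.4]
tcp_rot: [-1.569, -0.001, 1.699]
ft_force: [-0.5, 0.5, -3.5]
opening: 0.124
```

```bash
python3 tgt.py -102 200
```

```text
t 7.55 pos [642.2 -43.3 250.4] rpy [-1.5686e+00 -8.0000e-04  1.6995e+00] F [-0.5  0.5 -3.5] M [ 0.09  0.07 -0.03] op 0.124 j [-0.17  0.5   1.49  0.    1.15 -1.87]
rot [-0.002 -0.002  0.001] rows 1 | after rot, shift cm [-1.5   5.04 -1.41] | rows 1.3
in shaker: [-14.1 -87.  250.4]
```

Emit:
{"name": "move_arm", "arguments": {
  "rows": [
    {"tx": -1.5, "ty": 0, "tz": -1.4, "rx": 0, "ry": 0, "rz": 0, "grip": 0},
    {"tx": 0, "ty": 2.5, "tz": 0, "rx": 0, "ry": 0, "rz": 0, "grip": 0},
    {"tx": 0, "ty": 2.5, "tz": 0, "rx": 0, "ry": 0, "rz": 0, "grip": 0},
    {"tx": 0, "ty": 0, "tz": 0, "rx": 0, "ry": 0, "rz": 0, "grip": 0},
    {"tx": 0, "ty": 0, "tz": 0, "rx": 0, "ry": 0, "rz": 0, "grip": 0},
    {"tx": 0, "ty": 0, "tz": 0, "rx": 0, "ry": 0, "rz": 0, "grip": 0}
  ]
}}

```text
t: 8.05
eef_pos: [658.2, -54.1, 203.4]
tcp_rot: [-1.572, 0.0, 1.703]
ft_force: [0.8, -0.2, -3.4]
opening: 0.124
```

```bash
python3 tgt.py -104 176; python3 - <<'E'
from h import *
o=shot("3"); p=o["side"][0]; cv2.imwrite("pics/z4.png",cv2.resize(p[130:310,270:450],None,fx=3.3,fy=3.3,interpolation=2))
E
```

```text
t 8.05 pos [658.2 -54.1 203.4] rpy [-1.5717e+00  1.0000e-04  1.7028e+00] F [ 0.8 -0.2 -3.4] M [ 0.07 -0.01 -0.04] op 0.124 j [-0.18  0.57  1.5   0.    1.07 -1.88]
rot [ 0.001  0.001 -0.   ] rows 1 | after rot, shift cm [-0.42  2.74  0.03] | rows 0.7
in shaker: [  0.3 -99.8 203.4]
```

View pics/z4.png

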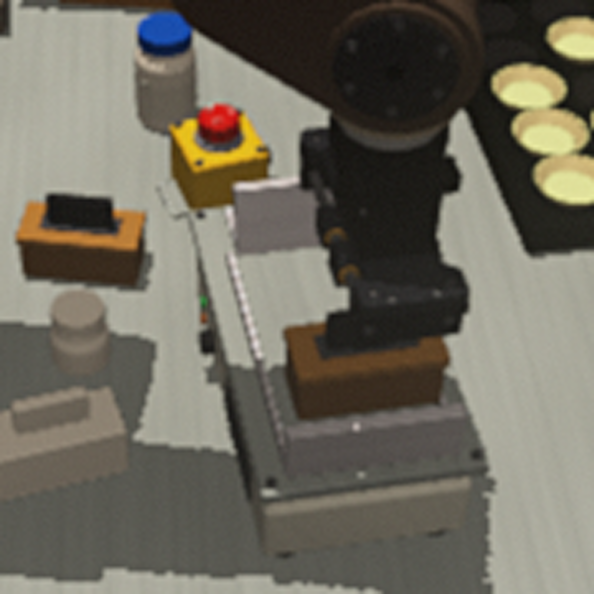

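Emit:
{"name": "move_arm", "arguments": {
  "rows": [
    {"tx": 0, "ty": 1.0, "tz": 0, "rx": 0, "ry": 0, "rz": 0, "grip": 0},
    {"tx": 0, "ty": 1.0, "tz": 0, "rx": 0, "ry": 0, "rz": 0, "grip": 0},
    {"tx": 0, "ty": 0.5, "tz": 0, "rx": 0, "ry": 0, "rz": 0, "grip": 0},
    {"tx": 0, "ty": 0, "tz": 0, "rx": 0, "ry": 0, "rz": 0, "grip": 0},
    {"tx": 0, "ty": 0, "tz": 0, "rx": 0, "ry": 0, "rz": 0, "grip": 0}
  ]
}}

```text
t: 8.57
eef_pos: [657.8, -54.7, 176.6]
tcp_rot: [-1.57, -0.0, 1.702]
ft_force: [0.0, -0.0, -2.1]
opening: 0.126
```

Now slide towards the fence.

Emit:
{"name": "move_arm", "arguments": {
  "rows": [
    {"tx": -0.3, "ty": 0.2, "tz": 0, "rx": 0, "ry": 0, "rz": 0, "grip": 0},
    {"tx": -0.3, "ty": 0, "tz": 0, "rx": 0, "ry": 0, "rz": 0, "grip": 0},
    {"tx": -0.1, "ty": 0, "tz": 0, "rx": 0, "ry": 0, "rz": 0, "grip": 0},
    {"tx": 0, "ty": 0, "tz": 0, "rx": 0, "ry": 0, "rz": 0, "grip": 0},
    {"tx": 0, "ty": 0, "tz": 0, "rx": 0, "ry": 0, "rz": 0, "grip": 0}
  ]
}}

```text
t: 8.98
eef_pos: [658.9, -61.9, 175.4]
tcp_rot: [-1.571, -0.0, 1.702]
ft_force: [0.6, -0.1, -3.9]
opening: 0.12
```

Emit:
{"name": "move_arm", "arguments": {
  "rows": [
    {"tx": -0.1, "ty": 0, "tz": 0, "rx": 0, "ry": 0, "rz": 0, "grip": 0},
    {"tx": -0.1, "ty": 0, "tz": 0, "rx": 0, "ry": 0, "rz": 0, "grip": 0},
    {"tx": 0, "ty": 0, "tz": 0, "rx": 0, "ry": 0, "rz": 0, "grip": 0}
  ]
}}

```text
t: 9.23
eef_pos: [659.2, -63.8, 175.3]
tcp_rot: [-1.571, 0.0, 1.702]
ft_force: [-0.3, -0.3, -4.1]
opening: 0.124
```

```bash
python3 tgt.py -110 172
```

```text
t 9.23 pos [659.2 -63.8 175.3] rpy [-1.571  0.     1.702] F [-0.3 -0.3 -4.1] M [0.06 0.02 0.07] op 0.124 j [-0.2   0.6   1.52  0.    1.02 -1.9 ]
rot [ 0.  0. -0.] rows 1 | after rot, shift cm [-0.04  0.33  0.01] | rows 0.1
in shaker: [ 1.000e-01 -1.096e+02  1.753e+02]
```

Emit:
{"name": "move_arm", "arguments": {
  "rows": [
    {"tx": -0.1, "ty": 0.1, "tz": 0, "rx": 0, "ry": 0, "rz": 0, "grip": 0},
    {"tx": 0, "ty": 0, "tz": 0, "rx": 0, "ry": 0, "rz": 0, "grip": 0}
  ]
}}

```text
t: 9.4
eef_pos: [659.2, -64.8, 174.1]
tcp_rot: [-1.571, -0.0, 1.702]
ft_force: [0.2, 0.6, -3.5]
opening: 0.127
```

Emit:
{"name": "move_arm", "arguments": {
  "rows": [
    {"tx": -0.1, "ty": 0, "tz": 0, "rx": 0, "ry": 0, "rz": 0, "grip": 0},
    {"tx": 0, "ty": 0, "tz": 0, "rx": 0, "ry": 0, "rz": 0, "grip": 0}
  ]
}}

```text
t: 9.57
eef_pos: [659.2, -64.9, 174.2]
tcp_rot: [-1.571, -0.002, 1.702]
ft_force: [-0.5, 3.7, -3.4]
opening: 0.123
```

Emit:
{"name": "move_arm", "arguments": {
  "rows": [
    {"tx": -0.1, "ty": 0, "tz": 0, "rx": 0, "ry": 0, "rz": 0, "grip": 0},
    {"tx": 0, "ty": 0, "tz": 0, "rx": 0, "ry": 0, "rz": 0, "grip": 0}
  ]
}}

```text
t: 9.73
eef_pos: [659.3, -65.0, 174.2]
tcp_rot: [-1.57, -0.003, 1.702]
ft_force: [-1.5, 10.6, -1.8]
opening: 0.126
```

Emit:
{"name": "move_arm", "arguments": {
  "rows": [
    {"tx": 0.1, "ty": 0.1, "tz": 0, "rx": 0, "ry": 0, "rz": 0, "grip": 0},
    {"tx": 0, "ty": 0.1, "tz": 0, "rx": 0, "ry": 0, "rz": 0, "grip": 0},
    {"tx": 0, "ty": 0, "tz": 0, "rx": 0, "ry": 0, "rz": 0, "grip": 0}
  ]
}}

```text
t: 9.98
eef_pos: [659.5, -64.9, 172.4]
tcp_rot: [-1.571, -0.001, 1.702]
ft_force: [-0.4, 6.4, 0.3]
opening: 0.127
```

Emit:
{"name": "move_arm", "arguments": {
  "rows": [
    {"tx": 0, "ty": 0, "tz": 0, "rx": 0, "ry": 0, "rz": 0, "grip": 35},
    {"tx": 0, "ty": 0, "tz": 0, "rx": 0, "ry": 0, "rz": 0, "grip": 35},
    {"tx": 0, "ty": 0, "tz": 0, "rx": 0, "ry": 0, "rz": 0, "grip": 35},
    {"tx": 0, "ty": 0, "tz": 0, "rx": 0, "ry": 0, "rz": 0, "grip": 35},
    {"tx": 0, "ty": -1.5, "tz": 0, "rx": 0, "ry": 0, "rz": 0, "grip": 35},
    {"tx": 0, "ty": -3, "tz": 0, "rx": 0, "ry": 0, "rz": 0, "grip": 35},
    {"tx": 0, "ty": -3, "tz": 0, "rx": 0, "ry": 0, "rz": 0, "grip": 45},
    {"tx": 4, "ty": -2, "tz": 0, "rx": 0, "ry": 0, "rz": 0, "grip": 45},
    {"tx": 4, "ty": 0, "tz": 0, "rx": 0, "ry": 0, "rz": 0, "grip": 45},
    {"tx": 4, "ty": 0, "tz": 0, "rx": 0, "ry": 0, "rz": 0, "grip": 45}
  ]
}}

```text
t: 10.82
eef_pos: [644.2, 51.1, 267.5]
tcp_rot: [-1.574, 0.001, 1.7]
ft_force: [-0.1, 0.3, -0.2]
opening: 0.446
```

Emit:
{"name": "move_arm", "arguments": {
  "rows": [
    {"tx": 3.5, "ty": 0, "tz": 1.5, "rx": 0, "ry": 0, "rz": 0, "grip": 45},
    {"tx": 3.5, "ty": 0, "tz": 2, "rx": 0, "ry": 0, "rz": 0, "grip": 45},
    {"tx": 3.5, "ty": 0, "tz": 2, "rx": 0, "ry": 0, "rz": 0, "grip": 45},
    {"tx": 3.5, "ty": 0, "tz": 2, "rx": 0, "ry": 0, "rz": 0, "grip": 45},
    {"tx": 0, "ty": 0, "tz": 0, "rx": 0, "ry": 0, "rz": 0, "grip": 45},
    {"tx": 0, "ty": 0, "tz": 0, "rx": 0, "ry": 0, "rz": 0, "grip": 45}
  ]
}}

```text
t: 11.32
eef_pos: [550.6, 180.9, 266.5]
tcp_rot: [-1.572, 0.0, 1.705]
ft_force: [0.5, -0.1, -0.3]
opening: 0.448
```

```bash
sed -i 's/644.8,44.8/644.8,44.1/' tgt.py; python3 - <<'E'
from all import *
o=shot("4")
run(o,["tinB","filA","filB"])
from tgt import *
x,y=sh(0,-110); print("rowtin guess",x,y,*fit(o,[q for q in TIN],(x,y,.131),dz=100,near=75), *fit(o,[q for q in TIN],(x,y,.131),dz=100,near=75,cams=("top",)))
plan(444.3,234.6,72,-.188+np.pi/2)
E
```

```text
tinB ('top', 'side') [ 4.43118e+02  2.33614e+02 -1.89000e-01] {'top': 1042.3, 'side': 67.7} {'top': 0, 'side': 845}
tinB ('top',) [544.451  36.281   0.691] {'top': 0.0} {'top': 0}
tinB ('side',) [ 4.43073e+02  2.33646e+02 -1.89000e-01] {'side': 67.2} {'side': 845}
filA ('top', 'side') [ 4.24372e+02 -4.92700e+00  2.70000e-01] {'top': 46.2, 'side': 72.5} {'top': 918, 'side': 1088}
filA ('top',) [ 4.2549e+02 -4.2220e+00  2.7000e-01] {'top': 38.9} {'top': 918}
filA ('side',) [ 4.23574e+02 -6.36400e+00  2.56000e-01] {'side': 56.0} {'side': 1088}
filB ('top', 'side') [ 3.92314e+02 -3.55957e+02 -2.20000e-02] {'top': 72.5, 'side': 100.9} {'top': 1077, 'side': 1676}
filB ('top',) [ 3.93906e+02 -3.54886e+02 -1.20000e-02] {'top': 61.2} {'top': 1077}
filB ('side',) [ 3.92433e+02 -3.57520e+02 -3.20000e-02] {'side': 73.1} {'side': 1676}
rowtin guess 659.1688203484191 -64.95749401941552 [ 6.61474e+02 -7.47330e+01  1.29000e-01] {'top': 326.7, 'side': 286.4} {'top': 1443, 'side': 1660} [ 6.62669e+02 -7.25060e+01  1.68000e-01] {'top': 316.0} {'top': 1443}
t 11.42 pos [551.9 179.2 266.1] rpy [-1.5716e+00  2.0000e-04  1.7021e+00] F [ 0.2  0.  -0.1] M [ 0.    0.01 -0.04] op 0.451 j [ 0.2   0.4   1.63 -0.    1.12 -1.5 ]
rot [ 0.001  0.319 -0.   ] rows 3 | after rot, shift cm [ 3.43 19.41 11.61] | rows 5.5
```

View pics/top4.png

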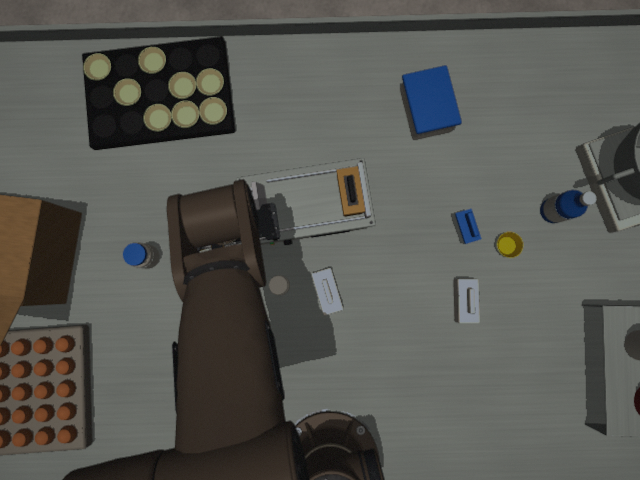

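Emit:
{"name": "move_arm", "arguments": {
  "rows": [
    {"tx": 0, "ty": 0, "tz": 0, "rx": 0, "ry": 0.106, "rz": 0, "grip": 45},
    {"tx": 0, "ty": 0, "tz": 0, "rx": 0, "ry": 0.106, "rz": 0, "grip": 45},
    {"tx": 0, "ty": 0, "tz": 0, "rx": 0, "ry": 0.106, "rz": 0, "grip": 45},
    {"tx": 1.2, "ty": 0, "tz": 3.8, "rx": 0, "ry": 0, "rz": 0, "grip": 45},
    {"tx": 1.2, "ty": 0, "tz": 3.8, "rx": 0, "ry": 0, "rz": 0, "grip": 45},
    {"tx": 1.0, "ty": 0, "tz": 4.0, "rx": 0, "ry": 0, "rz": 0, "grip": 45},
    {"tx": 0, "ty": 4, "tz": 0, "rx": 0, "ry": 0, "rz": 0, "grip": 45},
    {"tx": 0, "ty": 4, "tz": 0, "rx": 0, "ry": 0, "rz": 0, "grip": 45},
    {"tx": 0, "ty": 4, "tz": 0, "rx": 0, "ry": 0, "rz": 0, "grip": 45},
    {"tx": 0, "ty": 0, "tz": 0, "rx": 0, "ry": 0, "rz": 0, "grip": 45}
  ]
}}

```text
t: 12.25
eef_pos: [442.1, 232.7, 140.4]
tcp_rot: [-1.563, 0.005, 1.382]
ft_force: [-0.1, 0.2, -0.0]
opening: 0.453
```

```bash
python3 plan.py 444.2 234.5 72 1.383
```

```text
t 12.25 pos [442.1 232.7 140.4] rpy [-1.5629  0.0048  1.3824] F [-0.1  0.2 -0. ] M [-0.03  0.02  0.01] op 0.453 j [ 0.35  0.45  1.96 -0.    0.75 -1.03]
rot [-0.008 -0.001 -0.005] rows 1 | after rot, shift cm [ 0.21  6.84 -0.17] | rows 1.6
```

Emit:
{"name": "move_arm", "arguments": {
  "rows": [
    {"tx": 0, "ty": 2.0, "tz": 0, "rx": 0, "ry": 0, "rz": 0, "grip": 45},
    {"tx": 0, "ty": 2.0, "tz": 0, "rx": 0, "ry": 0, "rz": 0, "grip": 45},
    {"tx": 0, "ty": 2.0, "tz": 0, "rx": 0, "ry": 0, "rz": 0, "grip": 45},
    {"tx": 0, "ty": 1.0, "tz": 0, "rx": 0, "ry": 0, "rz": 0, "grip": 45},
    {"tx": 0, "ty": 0, "tz": 0, "rx": 0, "ry": 0, "rz": 0, "grip": 45},
    {"tx": 0, "ty": 0, "tz": 0, "rx": 0, "ry": 0, "rz": 0, "grip": 45}
  ]
}}

```text
t: 12.75
eef_pos: [444.6, 234.3, 76.8]
tcp_rot: [-1.571, -0.0, 1.383]
ft_force: [0.7, -0.2, 0.2]
opening: 0.449
```

```bash
python3 plan.py 444.2 234.5 72 1.383
```

```text
t 12.75 pos [444.6 234.3  76.8] rpy [-1.5711e+00 -2.0000e-04  1.3832e+00] F [ 0.7 -0.2  0.2] M [-0.02 -0.01 -0.04] op 0.449 j [ 0.35  0.55  2.01  0.    0.58 -1.03]
rot [0. 0. 0.] rows 1 | after rot, shift cm [0.01 0.48 0.04] | rows 0.1
```

Emit:
{"name": "move_arm", "arguments": {
  "rows": [
    {"tx": 0, "ty": 0.4, "tz": 0, "rx": 0, "ry": 0, "rz": 0, "grip": 45},
    {"tx": 0, "ty": 0, "tz": 0, "rx": 0, "ry": 0, "rz": 0, "grip": 0},
    {"tx": 0, "ty": 0, "tz": 0, "rx": 0, "ry": 0, "rz": 0, "grip": 0},
    {"tx": 0, "ty": 0, "tz": 0, "rx": 0, "ry": 0, "rz": 0, "grip": 0},
    {"tx": 0, "ty": 0, "tz": 0, "rx": 0, "ry": 0, "rz": 0, "grip": 0},
    {"tx": 0, "ty": 0, "tz": 0, "rx": 0, "ry": 0, "rz": 0, "grip": 0},
    {"tx": 0, "ty": 0, "tz": 0, "rx": 0, "ry": 0, "rz": 0, "grip": 0}
  ]
}}

```text
t: 13.33
eef_pos: [443.7, 234.6, 72.0]
tcp_rot: [-1.571, -0.0, 1.384]
ft_force: [0.3, -0.5, -1.9]
opening: 0.126
```

Emit:
{"name": "move_arm", "arguments": {
  "rows": [
    {"tx": 0, "ty": -2, "tz": 0, "rx": 0, "ry": 0, "rz": 0, "grip": 0},
    {"tx": 0, "ty": -4, "tz": 0, "rx": 0, "ry": 0, "rz": 0, "grip": 0},
    {"tx": 0, "ty": -4, "tz": 0, "rx": 0, "ry": 0, "rz": 0, "grip": 0},
    {"tx": 0, "ty": -4, "tz": 0, "rx": 0, "ry": 0, "rz": 0, "grip": 0},
    {"tx": 0, "ty": -4, "tz": 0, "rx": 0, "ry": 0, "rz": 0, "grip": 0},
    {"tx": 0, "ty": -2, "tz": 0, "rx": 0, "ry": -0.1, "rz": 0, "grip": 0},
    {"tx": 0, "ty": 0, "tz": 0, "rx": 0, "ry": -0.11, "rz": 0, "grip": 0},
    {"tx": 0, "ty": 0, "tz": 0, "rx": 0, "ry": -0.11, "rz": 0, "grip": 0},
    {"tx": 0, "ty": 0, "tz": 0, "rx": 0, "ry": 0, "rz": 0, "grip": 0}
  ]
}}

```text
t: 14.08
eef_pos: [443.4, 234.4, 272.0]
tcp_rot: [-1.571, -0.0, 1.709]
ft_force: [0.5, 0.7, -3.2]
opening: 0.126
```

```bash
python3 tgt.py -48 262
```

```text
t 14.08 pos [443.4 234.4 272. ] rpy [-1.5708e+00 -1.0000e-04  1.7090e+00] F [ 0.5  0.7 -3.2] M [0.08 0.03 0.  ] op 0.126 j [ 0.35  0.27  1.8   0.    1.07 -1.35]
rot [-0.     0.007  0.   ] rows 1 | after rot, shift cm [-26.3    1.   -17.48] | rows 7.6
in shaker: [-174.8  215.   272. ]
```

Emit:
{"name": "move_arm", "arguments": {
  "rows": [
    {"tx": -3.2, "ty": 0, "tz": -2.2, "rx": 0, "ry": 0.007, "rz": 0, "grip": 0},
    {"tx": -3.3, "ty": 0, "tz": -2.2, "rx": 0, "ry": 0, "rz": 0, "grip": 0},
    {"tx": -3.3, "ty": 0, "tz": -2.2, "rx": 0, "ry": 0, "rz": 0, "grip": 0},
    {"tx": -3.3, "ty": 0, "tz": -2.2, "rx": 0, "ry": 0, "rz": 0, "grip": 0},
    {"tx": -3.3, "ty": 0, "tz": -2.2, "rx": 0, "ry": 0, "rz": 0, "grip": 0},
    {"tx": -3.3, "ty": 0, "tz": -2.2, "rx": 0, "ry": 0, "rz": 0, "grip": 0},
    {"tx": -3.3, "ty": 0, "tz": -2.2, "rx": 0, "ry": 0, "rz": 0, "grip": 0},
    {"tx": -3.3, "ty": 0, "tz": -2.1, "rx": 0, "ry": 0, "rz": 0, "grip": 0},
    {"tx": 0, "ty": 3, "tz": 0, "rx": 0, "ry": 0, "rz": 0, "grip": 0},
    {"tx": 0, "ty": 3, "tz": 0, "rx": 0, "ry": 0, "rz": 0, "grip": 0}
  ]
}}

```text
t: 14.92
eef_pos: [651.8, -6.3, 210.9]
tcp_rot: [-1.572, 0.0, 1.69]
ft_force: [0.7, 0.0, -3.9]
opening: 0.124
```

Emit:
{"name": "move_arm", "arguments": {
  "rows": [
    {"tx": 0, "ty": 0, "tz": 0, "rx": 0, "ry": 0, "rz": 0, "grip": 0},
    {"tx": 0, "ty": 0, "tz": 0, "rx": 0, "ry": 0, "rz": 0, "grip": 0},
    {"tx": 0, "ty": 0, "tz": 0, "rx": 0, "ry": 0, "rz": 0, "grip": 0}
  ]
}}

```text
t: 15.17
eef_pos: [651.0, -3.9, 213.2]
tcp_rot: [-1.572, 0.0, 1.696]
ft_force: [0.6, 0.5, -2.7]
opening: 0.127
```

```bash
python3 tgt.py -50 175
```

```text
t 15.17 pos [651.   -3.9 213.2] rpy [-1.5718e+00  2.0000e-04  1.6959e+00] F [ 0.6  0.5 -2.7] M [0.02 0.01 0.05] op 0.127 j [-0.11  0.55  1.51  0.    1.08 -1.8 ]
rot [ 0.001 -0.006 -0.   ] rows 1 | after rot, shift cm [-0.16  3.82 -0.01] | rows 0.9
in shaker: [-1.000e-01 -4.840e+01  2.132e+02]
```

Emit:
{"name": "move_arm", "arguments": {
  "rows": [
    {"tx": 0, "ty": 1.5, "tz": 0, "rx": 0, "ry": -0.006, "rz": 0, "grip": 0},
    {"tx": 0, "ty": 1.5, "tz": 0, "rx": 0, "ry": 0, "rz": 0, "grip": 0},
    {"tx": 0, "ty": 0.7, "tz": 0, "rx": 0, "ry": 0, "rz": 0, "grip": 0},
    {"tx": -0.3, "ty": 0.1, "tz": 0, "rx": 0, "ry": 0, "rz": 0, "grip": 0},
    {"tx": -0.3, "ty": 0, "tz": 0, "rx": 0, "ry": 0, "rz": 0, "grip": 0},
    {"tx": 0, "ty": 0, "tz": 0, "rx": 0, "ry": 0, "rz": 0, "grip": 0},
    {"tx": 0, "ty": 0, "tz": 0, "rx": 0, "ry": 0, "rz": 0, "grip": 0}
  ]
}}

```text
t: 15.75
eef_pos: [651.9, -10.4, 175.1]
tcp_rot: [-1.573, 0.0, 1.702]
ft_force: [0.3, -0.1, -2.9]
opening: 0.127
```

```bash
python3 tgt.py -58 172.3
```

```text
t 15.75 pos [651.9 -10.4 175.1] rpy [-1.5725e+00  4.0000e-04  1.7025e+00] F [ 0.3 -0.1 -2.9] M [ 0.04  0.02 -0.  ] op 0.127 j [-0.12  0.59  1.55  0.    1.   -1.82]
rot [ 0.002  0.001 -0.   ] rows 1 | after rot, shift cm [-0.3   0.28 -0.01] | rows 0.1
in shaker: [-1.000e-01 -5.500e+01  1.751e+02]
```

Emit:
{"name": "move_arm", "arguments": {
  "rows": [
    {"tx": -0.2, "ty": 0.1, "tz": 0, "rx": 0, "ry": 0, "rz": 0, "grip": 0},
    {"tx": -0.1, "ty": 0, "tz": 0, "rx": 0, "ry": 0, "rz": 0, "grip": 0},
    {"tx": 0, "ty": 0, "tz": 0, "rx": 0, "ry": 0, "rz": 0, "grip": 0}
  ]
}}

```text
t: 16.0
eef_pos: [651.9, -13.2, 173.1]
tcp_rot: [-1.571, -0.0, 1.703]
ft_force: [0.6, 0.1, -3.5]
opening: 0.125
```

Emit:
{"name": "move_arm", "arguments": {
  "rows": [
    {"tx": -0.1, "ty": 0, "tz": 0, "rx": 0, "ry": 0, "rz": 0, "grip": 0},
    {"tx": 0, "ty": 0, "tz": 0, "rx": 0, "ry": 0, "rz": 0, "grip": 0}
  ]
}}

```text
t: 16.17
eef_pos: [651.9, -13.4, 173.1]
tcp_rot: [-1.571, -0.001, 1.703]
ft_force: [-0.8, 4.7, -0.9]
opening: 0.126
```

Emit:
{"name": "move_arm", "arguments": {
  "rows": [
    {"tx": -0.1, "ty": 0, "tz": 0, "rx": 0, "ry": 0, "rz": 0, "grip": 0},
    {"tx": 0, "ty": 0.1, "tz": 0, "rx": 0, "ry": 0, "rz": 0, "grip": 0},
    {"tx": 0, "ty": 0, "tz": 0, "rx": 0, "ry": 0, "rz": 0, "grip": 0}
  ]
}}

```text
t: 16.42
eef_pos: [652.0, -13.5, 172.4]
tcp_rot: [-1.571, -0.002, 1.703]
ft_force: [-1.6, 9.6, 2.2]
opening: 0.125
```

Emit:
{"name": "move_arm", "arguments": {
  "rows": [
    {"tx": 0.1, "ty": 0, "tz": 0, "rx": 0, "ry": 0, "rz": 0, "grip": 0},
    {"tx": 0, "ty": 0, "tz": 0, "rx": 0, "ry": 0, "rz": 0, "grip": 35},
    {"tx": 0, "ty": 0, "tz": 0, "rx": 0, "ry": 0, "rz": 0, "grip": 35},
    {"tx": 0, "ty": 0, "tz": 0, "rx": 0, "ry": 0, "rz": 0, "grip": 35},
    {"tx": 0, "ty": 0, "tz": 0, "rx": 0, "ry": 0, "rz": 0, "grip": 35},
    {"tx": 0, "ty": -1.5, "tz": 0, "rx": 0, "ry": 0, "rz": 0, "grip": 35},
    {"tx": 0, "ty": -3, "tz": 0, "rx": 0, "ry": 0, "rz": 0, "grip": 35},
    {"tx": 0, "ty": -3, "tz": 0, "rx": 0, "ry": 0, "rz": 0, "grip": 45},
    {"tx": 0, "ty": -2, "tz": 4, "rx": 0, "ry": 0.1, "rz": 0, "grip": 45},
    {"tx": 0, "ty": 0, "tz": 4, "rx": 0, "ry": 0.1, "rz": 0, "grip": 45}
  ]
}}

```text
t: 17.25
eef_pos: [576.3, -21.0, 268.7]
tcp_rot: [-1.577, 0.001, 1.499]
ft_force: [0.5, -0.2, -0.1]
opening: 0.439
```

```bash
python3 - <<'E'
from all import *
o=shot("5")
run(o,["filA","filB"])
from plan import plan
plan(424.3,-5.0,72,.268-np.pi/2)
E
```

```text
filA ('top', 'side') [ 4.24059e+02 -6.46200e+00  2.59000e-01] {'top': 5350.3, 'side': 56.9} {'top': 6299, 'side': 1087}
filA ('top',) [ 4.1608e+02 -1.1080e+00  3.3800e-01] {'top': 5314.8} {'top': 6265}
filA ('side',) [ 4.23963e+02 -6.30100e+00  2.59000e-01] {'side': 56.6} {'side': 1087}
filB ('top', 'side') [ 3.92354e+02 -3.55865e+02 -2.30000e-02] {'top': 66.8, 'side': 99.2} {'top': 1084, 'side': 1672}
filB ('top',) [ 3.92998e+02 -3.54704e+02 -2.20000e-02] {'top': 51.9} {'top': 1084}
filB ('side',) [ 3.92221e+02 -3.57439e+02 -2.40000e-02] {'side': 76.5} {'side': 1672}
t 17.35 pos [570.4 -20.2 266.3] rpy [-1.5689 -0.      1.4986] F [ 0.5 -1.   0.1] M [ 0.08  0.01 -0.04] op 0.448 j [-0.15  0.38  1.65 -0.    1.11 -1.65]
rot [-0.002 -0.34   0.   ] rows 3 | after rot, shift cm [ 5.33 19.43 13.68] | rows 5.8
```

View pics/side5.png

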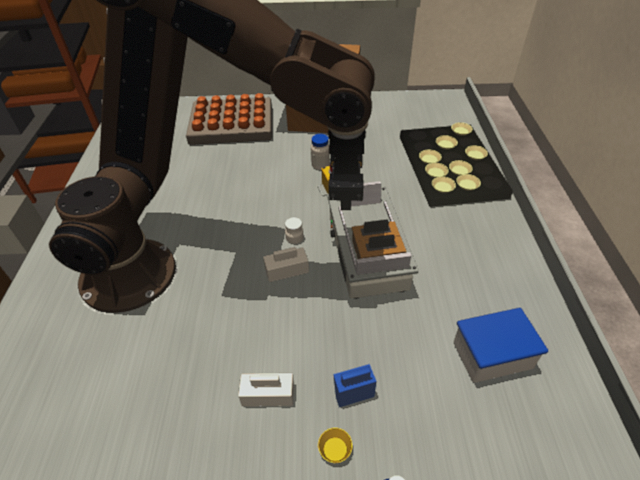

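Emit:
{"name": "move_arm", "arguments": {
  "rows": [
    {"tx": 0, "ty": 0, "tz": 0, "rx": 0, "ry": -0.113, "rz": 0, "grip": 45},
    {"tx": 0, "ty": 0, "tz": 0, "rx": 0, "ry": -0.113, "rz": 0, "grip": 45},
    {"tx": 0, "ty": 0, "tz": 0, "rx": 0, "ry": -0.113, "rz": 0, "grip": 45},
    {"tx": 1.3, "ty": 0, "tz": 3.4, "rx": 0, "ry": 0, "rz": 0, "grip": 45},
    {"tx": 1.3, "ty": 0, "tz": 3.4, "rx": 0, "ry": 0, "rz": 0, "grip": 45},
    {"tx": 1.3, "ty": 0, "tz": 3.4, "rx": 0, "ry": 0, "rz": 0, "grip": 45},
    {"tx": 1.4, "ty": 0, "tz": 3.4, "rx": 0, "ry": 0, "rz": 0, "grip": 45},
    {"tx": 0, "ty": 4, "tz": 0, "rx": 0, "ry": 0, "rz": 0, "grip": 45},
    {"tx": 0, "ty": 4, "tz": 0, "rx": 0, "ry": 0, "rz": 0, "grip": 45},
    {"tx": 0, "ty": 4, "tz": 0, "rx": 0, "ry": 0, "rz": 0, "grip": 45}
  ]
}}

```text
t: 18.18
eef_pos: [430.2, -5.8, 145.6]
tcp_rot: [-1.575, 0.002, 1.842]
ft_force: [2.0, -0.9, -0.3]
opening: 0.446
```

Emit:
{"name": "move_arm", "arguments": {
  "rows": [
    {"tx": 0, "ty": 0, "tz": 0, "rx": 0, "ry": 0, "rz": 0, "grip": 45},
    {"tx": 0, "ty": 0, "tz": 0, "rx": 0, "ry": 0, "rz": 0, "grip": 45}
  ]
}}

```text
t: 18.35
eef_pos: [429.7, -5.7, 145.1]
tcp_rot: [-1.567, -0.002, 1.842]
ft_force: [-0.4, 0.3, 0.0]
opening: 0.451
```

```bash
python3 plan.py 424.3 -5.0 72 1.837
```

```text
t 18.35 pos [429.7  -5.7 145.1] rpy [-1.5674e+00 -1.6000e-03  1.8422e+00] F [-0.4  0.3  0. ] M [ 0.03 -0.04  0.03] op 0.451 j [-0.17  0.36  2.12  0.    0.67 -2.01]
rot [-0.003  0.005  0.002] rows 1 | after rot, shift cm [0.21 7.31 0.5 ] | rows 1.8
```

Emit:
{"name": "move_arm", "arguments": {
  "rows": [
    {"tx": 0.2, "ty": 2.0, "tz": 0.5, "rx": 0, "ry": 0.005, "rz": 0, "grip": 45},
    {"tx": 0, "ty": 2.0, "tz": 0, "rx": 0, "ry": 0, "rz": 0, "grip": 45},
    {"tx": 0, "ty": 2.0, "tz": 0, "rx": 0, "ry": 0, "rz": 0, "grip": 45},
    {"tx": 0, "ty": 0.9, "tz": 0, "rx": 0, "ry": 0, "rz": 0, "grip": 45},
    {"tx": 0, "ty": 0, "tz": 0, "rx": 0, "ry": 0, "rz": 0, "grip": 45},
    {"tx": 0, "ty": 0, "tz": 0, "rx": 0, "ry": 0, "rz": 0, "grip": 45}
  ]
}}

```text
t: 18.85
eef_pos: [425.7, -5.3, 78.1]
tcp_rot: [-1.573, 0.001, 1.837]
ft_force: [1.0, -0.4, 0.7]
opening: 0.448
```

```bash
python3 plan.py 424.3 -5.0 72 1.837
```

```text
t 18.85 pos [425.7  -5.3  78.1] rpy [-1.5726e+00  8.0000e-04  1.8371e+00] F [ 1.  -0.4  0.7] M [ 0.07 -0.   -0.01] op 0.448 j [-0.17  0.48  2.19  0.    0.47 -2.01]
rot [ 0.002  0.    -0.001] rows 1 | after rot, shift cm [0.06 0.61 0.13] | rows 0.1
```

Emit:
{"name": "move_arm", "arguments": {
  "rows": [
    {"tx": 0, "ty": 0.5, "tz": 0.1, "rx": 0, "ry": 0, "rz": 0, "grip": 45},
    {"tx": 0, "ty": 0, "tz": 0, "rx": 0, "ry": 0, "rz": 0, "grip": 0},
    {"tx": 0, "ty": 0, "tz": 0, "rx": 0, "ry": 0, "rz": 0, "grip": 0},
    {"tx": 0, "ty": 0, "tz": 0, "rx": 0, "ry": 0, "rz": 0, "grip": 0},
    {"tx": 0, "ty": 0, "tz": 0, "rx": 0, "ry": 0, "rz": 0, "grip": 0},
    {"tx": 0, "ty": 0, "tz": 0, "rx": 0, "ry": 0, "rz": 0, "grip": 0},
    {"tx": 0, "ty": 0, "tz": 0, "rx": 0, "ry": 0, "rz": 0, "grip": 0}
  ]
}}

```text
t: 19.43
eef_pos: [423.5, -5.3, 71.6]
tcp_rot: [-1.571, -0.0, 1.837]
ft_force: [0.2, 0.6, -2.9]
opening: 0.121
```

Emit:
{"name": "move_arm", "arguments": {
  "rows": [
    {"tx": 0, "ty": -2, "tz": 0, "rx": 0, "ry": 0, "rz": 0, "grip": 0},
    {"tx": 0, "ty": -4, "tz": 0, "rx": 0, "ry": 0, "rz": 0, "grip": 0},
    {"tx": 0, "ty": -4, "tz": 0, "rx": 0, "ry": 0, "rz": 0, "grip": 0},
    {"tx": 0, "ty": -4, "tz": 0, "rx": 0, "ry": 0, "rz": 0, "grip": 0},
    {"tx": 0, "ty": -4, "tz": 0, "rx": 0, "ry": 0, "rz": 0, "grip": 0},
    {"tx": 0, "ty": -2, "tz": 0, "rx": 0, "ry": 0.07, "rz": 0, "grip": 0},
    {"tx": 0, "ty": 0, "tz": 0, "rx": 0, "ry": 0.065, "rz": 0, "grip": 0},
    {"tx": 0, "ty": 0, "tz": 0, "rx": 0, "ry": 0, "rz": 0, "grip": 0}
  ]
}}

```text
t: 20.1
eef_pos: [423.4, -5.3, 272.5]
tcp_rot: [-1.573, 0.001, 1.699]
ft_force: [-0.1, 0.4, -3.1]
opening: 0.125
```

```bash
python3 tgt.py 2 215
```

```text
t 20.1 pos [423.4  -5.3 272.5] rpy [-1.5730e+00  6.0000e-04  1.6991e+00] F [-0.1  0.4 -3.1] M [0.   0.02 0.06] op 0.125 j [-0.17  0.15  1.97  0.    1.02 -1.87]
rot [ 0.002 -0.003 -0.001] rows 1 | after rot, shift cm [  2.21   5.75 -22.59] | rows 5.6
in shaker: [-225.9  -20.1  272.5]
```

Emit:
{"name": "move_arm", "arguments": {
  "rows": [
    {"tx": 0.4, "ty": 0, "tz": -3.8, "rx": 0, "ry": -0.003, "rz": 0, "grip": 0},
    {"tx": 0.4, "ty": 0, "tz": -3.8, "rx": 0, "ry": 0, "rz": 0, "grip": 0},
    {"tx": 0.4, "ty": 0, "tz": -3.8, "rx": 0, "ry": 0, "rz": 0, "grip": 0},
    {"tx": 0.4, "ty": 0, "tz": -3.8, "rx": 0, "ry": 0, "rz": 0, "grip": 0},
    {"tx": 0.4, "ty": 0, "tz": -3.8, "rx": 0, "ry": 0, "rz": 0, "grip": 0},
    {"tx": 0.2, "ty": 0, "tz": -3.6, "rx": 0, "ry": 0, "rz": 0, "grip": 0},
    {"tx": 0, "ty": 3, "tz": 0, "rx": 0, "ry": 0, "rz": 0, "grip": 0},
    {"tx": 0, "ty": 2.7, "tz": 0, "rx": 0, "ry": 0, "rz": 0, "grip": 0},
    {"tx": 0, "ty": 0, "tz": 0, "rx": 0, "ry": 0, "rz": 0, "grip": 0},
    {"tx": 0, "ty": 0, "tz": 0, "rx": 0, "ry": 0, "rz": 0, "grip": 0}
  ]
}}

```text
t: 20.93
eef_pos: [643.7, 46.6, 212.6]
tcp_rot: [-1.566, -0.001, 1.706]
ft_force: [0.5, -0.3, -1.5]
opening: 0.124
```

Emit:
{"name": "move_arm", "arguments": {
  "rows": [
    {"tx": 0, "ty": 0, "tz": 0, "rx": 0, "ry": 0, "rz": 0, "grip": 0},
    {"tx": 0, "ty": 0, "tz": 0, "rx": 0, "ry": 0, "rz": 0, "grip": 0}
  ]
}}

```text
t: 21.1
eef_pos: [645.0, 46.5, 216.2]
tcp_rot: [-1.573, 0.0, 1.705]
ft_force: [0.3, -0.7, -2.2]
opening: 0.123
```

```bash
python3 tgt.py 0 174
```

```text
t 21.1 pos [645.   46.5 216.2] rpy [-1.5730e+00  3.0000e-04  1.7055e+00] F [ 0.3 -0.7 -2.2] M [ 0.01  0.04 -0.  ] op 0.123 j [-0.03  0.54  1.52  0.    1.08 -1.74]
rot [ 0.002  0.004 -0.   ] rows 1 | after rot, shift cm [-0.24  4.22  0.05] | rows 1.0
in shaker: [  0.5   2.4 216.2]
```

Emit:
{"name": "move_arm", "arguments": {
  "rows": [
    {"tx": 0, "ty": 1.5, "tz": 0, "rx": 0, "ry": 0.004, "rz": 0, "grip": 0},
    {"tx": 0, "ty": 1.5, "tz": 0, "rx": 0, "ry": 0, "rz": 0, "grip": 0},
    {"tx": 0, "ty": 1.0, "tz": 0, "rx": 0, "ry": 0, "rz": 0, "grip": 0},
    {"tx": -0.3, "ty": 0, "tz": 0, "rx": 0, "ry": 0, "rz": 0, "grip": 0},
    {"tx": -0.3, "ty": 0, "tz": 0, "rx": 0, "ry": 0, "rz": 0, "grip": 0},
    {"tx": 0, "ty": 0, "tz": 0, "rx": 0, "ry": 0, "rz": 0, "grip": 0},
    {"tx": 0, "ty": 0, "tz": 0, "rx": 0, "ry": 0, "rz": 0, "grip": 0}
  ]
}}

```text
t: 21.68
eef_pos: [645.8, 40.4, 175.6]
tcp_rot: [-1.572, 0.0, 1.701]
ft_force: [0.2, 0.5, -2.7]
opening: 0.129
```

```bash
python3 tgt.py -6 172
```

```text
t 21.68 pos [645.8  40.4 175.6] rpy [-1.5724e+00  2.0000e-04  1.7006e+00] F [ 0.2  0.5 -2.7] M [-0.03  0.02  0.01] op 0.129 j [-0.04  0.58  1.56  0.    1.   -1.74]
rot [ 0.002 -0.001 -0.   ] rows 1 | after rot, shift cm [-0.22  0.36  0.05] | rows 0.1
in shaker: [  0.5  -3.8 175.6]
```

Emit:
{"name": "move_arm", "arguments": {
  "rows": [
    {"tx": -0.1, "ty": 0.2, "tz": 0, "rx": 0, "ry": 0, "rz": 0, "grip": 0},
    {"tx": -0.1, "ty": 0, "tz": 0, "rx": 0, "ry": 0, "rz": 0, "grip": 0},
    {"tx": -0.1, "ty": 0, "tz": 0, "rx": 0, "ry": 0, "rz": 0, "grip": 0},
    {"tx": 0, "ty": 0, "tz": 0, "rx": 0, "ry": 0, "rz": 0, "grip": 0}
  ]
}}

```text
t: 22.02
eef_pos: [645.6, 38.2, 172.7]
tcp_rot: [-1.571, -0.001, 1.701]
ft_force: [-1.3, 4.4, -1.2]
opening: 0.126
```

Emit:
{"name": "move_arm", "arguments": {
  "rows": [
    {"tx": -0.1, "ty": 0, "tz": 0, "rx": 0, "ry": 0, "rz": 0, "grip": 0},
    {"tx": 0, "ty": 0, "tz": 0, "rx": 0, "ry": 0, "rz": 0, "grip": 0}
  ]
}}

```text
t: 22.18
eef_pos: [645.7, 38.2, 172.8]
tcp_rot: [-1.571, -0.002, 1.701]
ft_force: [-1.0, 8.8, -0.7]
opening: 0.126
```

Emit:
{"name": "move_arm", "arguments": {
  "rows": [
    {"tx": 0, "ty": 0.1, "tz": 0, "rx": 0, "ry": 0, "rz": 0, "grip": 0},
    {"tx": 0.1, "ty": 0, "tz": 0, "rx": 0, "ry": 0, "rz": 0, "grip": 0},
    {"tx": 0, "ty": 0, "tz": 0, "rx": 0, "ry": 0, "rz": 0, "grip": 35},
    {"tx": 0, "ty": 0, "tz": 0, "rx": 0, "ry": 0, "rz": 0, "grip": 35},
    {"tx": 0, "ty": 0, "tz": 0, "rx": 0, "ry": 0, "rz": 0, "grip": 35},
    {"tx": 0, "ty": 0, "tz": 0, "rx": 0, "ry": 0, "rz": 0, "grip": 35},
    {"tx": 0, "ty": -1.5, "tz": 0, "rx": 0, "ry": 0, "rz": 0, "grip": 35},
    {"tx": 0, "ty": -3, "tz": 0, "rx": 0, "ry": 0, "rz": 0, "grip": 35},
    {"tx": 0, "ty": -3, "tz": 0, "rx": 0, "ry": 0, "rz": 0, "grip": 45},
    {"tx": 0, "ty": 0, "tz": 0, "rx": 0, "ry": 0, "rz": 0, "grip": 45}
  ]
}}

```text
t: 23.02
eef_pos: [647.5, 37.4, 252.4]
tcp_rot: [-1.579, 0.002, 1.701]
ft_force: [0.6, 0.5, -0.0]
opening: 0.427
```

```bash
python3 - <<'E'
from all import *
o=shot("6")
run(o,["filB","wedge"])
from plan import plan
plan(392.7,-355.8,250,-.023+np.pi/2)
p=o["side"][0]; cv2.imwrite("pics/z6.png",cv2.resize(p[130:310,270:450],None,fx=3.3,fy=3.3,interpolation=2))
E
```

```text
filB ('top', 'side') [ 3.92296e+02 -3.56148e+02 -2.10000e-02] {'top': 82.4, 'side': 94.1} {'top': 1087, 'side': 1678}
filB ('top',) [ 3.92969e+02 -3.54599e+02 -2.20000e-02] {'top': 51.3} {'top': 1087}
filB ('side',) [ 3.92192e+02 -3.57554e+02 -3.30000e-02] {'side': 71.2} {'side': 1678}
wedge ('top', 'side') [ 5.79462e+02 -3.67818e+02  2.53000e-01] {'top': 49.2, 'side': 51.9} {'top': 565, 'side': 1273}
wedge ('top',) [ 5.80303e+02 -3.66713e+02  2.51000e-01] {'top': 35.5} {'top': 565}
wedge ('side',) [ 5.79012e+02 -3.68535e+02  2.57000e-01] {'side': 45.0} {'side': 1271}
t 23.12 pos [645.9  37.5 247.6] rpy [-1.5731e+00  4.0000e-04  1.7008e+00] F [ 0.6 -1.4 -1.2] M [ 0.03 -0.   -0.  ] op 0.444 j [-0.04  0.51  1.49 -0.    1.14 -1.74]
rot [ 0.002  0.153 -0.   ] rows 2 | after rot, shift cm [-39.9   -0.24  24.41] | rows 11.2
```

View pics/z6.png

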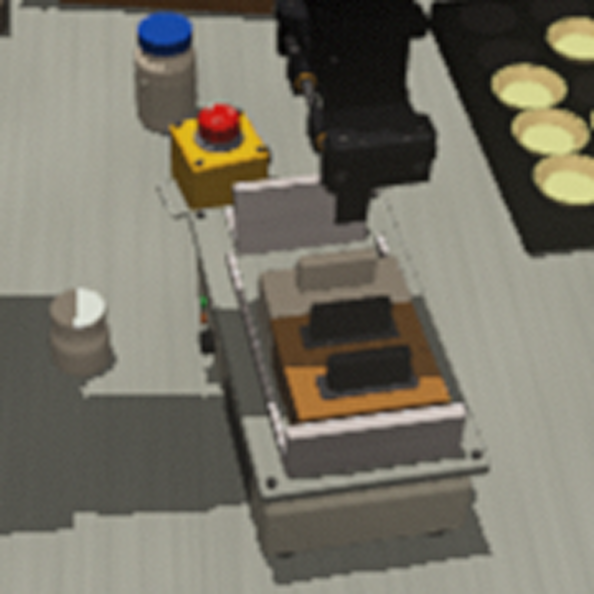

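Emit:
{"name": "move_arm", "arguments": {
  "rows": [
    {"tx": 0, "ty": 0, "tz": 0, "rx": 0, "ry": 0.077, "rz": 0, "grip": 45},
    {"tx": 0, "ty": 0, "tz": 0, "rx": 0, "ry": 0.076, "rz": 0, "grip": 45},
    {"tx": -3.4, "ty": 0, "tz": 2.1, "rx": 0, "ry": 0, "rz": 0, "grip": 45},
    {"tx": -3.4, "ty": 0, "tz": 2.1, "rx": 0, "ry": 0, "rz": 0, "grip": 45},
    {"tx": -3.4, "ty": 0, "tz": 2.1, "rx": 0, "ry": 0, "rz": 0, "grip": 45},
    {"tx": -3.4, "ty": 0, "tz": 2.1, "rx": 0, "ry": 0, "rz": 0, "grip": 45},
    {"tx": -3.4, "ty": 0, "tz": 2.1, "rx": 0, "ry": 0, "rz": 0, "grip": 45},
    {"tx": -3.4, "ty": 0, "tz": 2.1, "rx": 0, "ry": 0, "rz": 0, "grip": 45},
    {"tx": -3.4, "ty": 0, "tz": 2.1, "rx": 0, "ry": 0, "rz": 0, "grip": 45},
    {"tx": -3.4, "ty": 0, "tz": 2.1, "rx": 0, "ry": 0, "rz": 0, "grip": 45}
  ]
}}

```text
t: 23.95
eef_pos: [469.8, -231.5, 245.4]
tcp_rot: [-1.569, -0.001, 1.548]
ft_force: [1.1, -0.0, -0.3]
opening: 0.45
```

Emit:
{"name": "move_arm", "arguments": {
  "rows": [
    {"tx": -3.4, "ty": 0, "tz": 2.1, "rx": 0, "ry": 0, "rz": 0, "grip": 45},
    {"tx": -3.4, "ty": 0, "tz": 2.1, "rx": 0, "ry": 0, "rz": 0, "grip": 45},
    {"tx": -3.4, "ty": 2, "tz": 2.1, "rx": 0, "ry": 0, "rz": 0, "grip": 45},
    {"tx": -2.5, "ty": 3, "tz": 1.3, "rx": 0, "ry": 0, "rz": 0, "grip": 45},
    {"tx": 0, "ty": 4, "tz": 0, "rx": 0, "ry": 0, "rz": 0, "grip": 45},
    {"tx": 0, "ty": 2, "tz": 0, "rx": 0, "ry": 0, "rz": 0, "grip": 45},
    {"tx": 0, "ty": 0, "tz": 0, "rx": 0, "ry": 0, "rz": 0, "grip": 45},
    {"tx": 0, "ty": 0, "tz": 0, "rx": 0, "ry": 0, "rz": 0, "grip": 45}
  ]
}}

```text
t: 24.62
eef_pos: [393.7, -353.0, 136.8]
tcp_rot: [-1.569, -0.003, 1.548]
ft_force: [0.2, -0.6, -0.8]
opening: 0.451
```

```bash
python3 plan.py 392.7 -355.8 72 1.547
```

```text
t 24.62 pos [ 393.7 -353.   136.8] rpy [-1.5686 -0.0025  1.5477] F [ 0.2 -0.6 -0.8] M [-0.01 -0.04 -0.01] op 0.451 j [-0.86  0.48  1.9   0.    0.77 -2.4 ]
rot [-0.002  0.001  0.003] rows 1 | after rot, shift cm [-0.28  6.48  0.09] | rows 1.6
```

Emit:
{"name": "move_arm", "arguments": {
  "rows": [
    {"tx": -0.3, "ty": 2.0, "tz": 0.1, "rx": 0, "ry": 0, "rz": 0, "grip": 45},
    {"tx": 0, "ty": 2.0, "tz": 0, "rx": 0, "ry": 0, "rz": 0, "grip": 45},
    {"tx": 0, "ty": 1.5, "tz": 0, "rx": 0, "ry": 0, "rz": 0, "grip": 45},
    {"tx": 0, "ty": 0.8, "tz": 0, "rx": 0, "ry": 0, "rz": 0, "grip": 45},
    {"tx": 0, "ty": 0, "tz": 0, "rx": 0, "ry": 0, "rz": 0, "grip": 45},
    {"tx": 0, "ty": 0, "tz": 0, "rx": 0, "ry": 0, "rz": 0, "grip": 45}
  ]
}}

```text
t: 25.12
eef_pos: [393.6, -356.5, 75.8]
tcp_rot: [-1.572, 0.001, 1.549]
ft_force: [-0.1, -0.5, -0.4]
opening: 0.448
```

```bash
python3 plan.py 392.7 -355.8 72 1.547
```

```text
t 25.12 pos [ 393.6 -356.5   75.8] rpy [-1.5715e+00  7.0000e-04  1.5485e+00] F [-0.1 -0.5 -0.4] M [0.02 0.   0.02] op 0.448 j [-0.86  0.58  1.94  0.    0.62 -2.41]
rot [ 0.001  0.002 -0.001] rows 1 | after rot, shift cm [0.07 0.38 0.09] | rows 0.1
```

Emit:
{"name": "move_arm", "arguments": {
  "rows": [
    {"tx": 0, "ty": 0.3, "tz": 0.1, "rx": 0, "ry": 0, "rz": 0, "grip": 45},
    {"tx": 0, "ty": 0, "tz": 0, "rx": 0, "ry": 0, "rz": 0, "grip": 0},
    {"tx": 0, "ty": 0, "tz": 0, "rx": 0, "ry": 0, "rz": 0, "grip": 0},
    {"tx": 0, "ty": 0, "tz": 0, "rx": 0, "ry": 0, "rz": 0, "grip": 0},
    {"tx": 0, "ty": 0, "tz": 0, "rx": 0, "ry": 0, "rz": 0, "grip": 0},
    {"tx": 0, "ty": 0, "tz": 0, "rx": 0, "ry": 0, "rz": 0, "grip": 0},
    {"tx": 0, "ty": 0, "tz": 0, "rx": 0, "ry": 0, "rz": 0, "grip": 0}
  ]
}}

```text
t: 25.7
eef_pos: [392.0, -356.3, 71.9]
tcp_rot: [-1.571, -0.0, 1.548]
ft_force: [-0.6, 0.3, -3.0]
opening: 0.126
```

Emit:
{"name": "move_arm", "arguments": {
  "rows": [
    {"tx": 0, "ty": -2, "tz": 0, "rx": 0, "ry": 0, "rz": 0, "grip": 0},
    {"tx": 0, "ty": -4, "tz": 0, "rx": 0, "ry": 0, "rz": 0, "grip": 0},
    {"tx": 0, "ty": -4, "tz": 0, "rx": 0, "ry": 0, "rz": 0, "grip": 0},
    {"tx": 0, "ty": -4, "tz": 0, "rx": 0, "ry": 0, "rz": 0, "grip": 0},
    {"tx": 0, "ty": -4, "tz": 0, "rx": 0, "ry": 0, "rz": 0, "grip": 0},
    {"tx": 0, "ty": -2, "tz": 0, "rx": 0, "ry": -0.08, "rz": 0, "grip": 0},
    {"tx": 0, "ty": 0, "tz": 0, "rx": 0, "ry": -0.075, "rz": 0, "grip": 0},
    {"tx": 0, "ty": 0, "tz": 0, "rx": 0, "ry": 0, "rz": 0, "grip": 0}
  ]
}}

```text
t: 26.37
eef_pos: [392.1, -356.4, 273.0]
tcp_rot: [-1.572, 0.002, 1.706]
ft_force: [0.2, 0.1, -2.6]
opening: 0.124
```

```bash
python3 tgt.py 54 270
```

```text
t 26.37 pos [ 392.1 -356.4  273. ] rpy [-1.5720e+00  1.7000e-03  1.7064e+00] F [ 0.2  0.1 -2.6] M [0.04 0.01 0.04] op 0.124 j [-0.86  0.31  1.74  0.    1.09 -2.57]
rot [ 0.001  0.005 -0.002] rows 1 | after rot, shift cm [ 41.8    0.3  -30.28] | rows 12.4
in shaker: [-302.8 -364.   273. ]
```

Emit:
{"name": "move_arm", "arguments": {
  "rows": [
    {"tx": 3.2, "ty": 0, "tz": -2.3, "rx": 0, "ry": 0, "rz": 0, "grip": 0},
    {"tx": 3.2, "ty": 0, "tz": -2.3, "rx": 0, "ry": 0, "rz": 0, "grip": 0},
    {"tx": 3.2, "ty": 0, "tz": -2.3, "rx": 0, "ry": 0, "rz": 0, "grip": 0},
    {"tx": 3.2, "ty": 0, "tz": -2.3, "rx": 0, "ry": 0, "rz": 0, "grip": 0},
    {"tx": 3.2, "ty": 0, "tz": -2.3, "rx": 0, "ry": 0, "rz": 0, "grip": 0},
    {"tx": 3.2, "ty": 0, "tz": -2.3, "rx": 0, "ry": 0, "rz": 0, "grip": 0},
    {"tx": 3.2, "ty": 0, "tz": -2.3, "rx": 0, "ry": 0, "rz": 0, "grip": 0},
    {"tx": 3.2, "ty": 0, "tz": -2.3, "rx": 0, "ry": 0, "rz": 0, "grip": 0},
    {"tx": 3.2, "ty": 0, "tz": -2.3, "rx": 0, "ry": 0, "rz": 0, "grip": 0},
    {"tx": 3.2, "ty": 0, "tz": -2.3, "rx": 0, "ry": 0, "rz": 0, "grip": 0}
  ]
}}

```text
t: 27.2
eef_pos: [578.0, -6.8, 270.5]
tcp_rot: [-1.569, -0.001, 1.7]
ft_force: [0.6, -0.9, -2.4]
opening: 0.122
```

Emit:
{"name": "move_arm", "arguments": {
  "rows": [
    {"tx": 3.2, "ty": 0, "tz": -2.3, "rx": 0, "ry": 0, "rz": 0, "grip": 0},
    {"tx": 3.2, "ty": 0, "tz": -2.3, "rx": 0, "ry": 0, "rz": 0, "grip": 0},
    {"tx": 3.2, "ty": 0, "tz": -2.3, "rx": 0, "ry": 0, "rz": 0, "grip": 0},
    {"tx": 0, "ty": 0, "tz": 0, "rx": 0, "ry": 0, "rz": 0, "grip": 0},
    {"tx": 0, "ty": 0, "tz": 0, "rx": 0, "ry": 0, "rz": 0, "grip": 0}
  ]
}}

```text
t: 27.62
eef_pos: [633.5, 97.3, 269.7]
tcp_rot: [-1.568, -0.0, 1.704]
ft_force: [0.0, -0.8, -3.2]
opening: 0.128
```

```bash
python3 tgt.py 53 215
```

```text
t 27.62 pos [633.5  97.3 269.7] rpy [-1.5676e+00 -3.0000e-04  1.7036e+00] F [ 0.  -0.8 -3.2] M [0.02 0.04 0.01] op 0.128 j [ 0.05  0.48  1.47  0.    1.19 -1.65]
rot [-0.003  0.002  0.   ] rows 1 | after rot, shift cm [-0.12  5.47 -0.42] | rows 1.3
in shaker: [ -4.2  54.2 269.7]
```

Emit:
{"name": "move_arm", "arguments": {
  "rows": [
    {"tx": -0.1, "ty": 2.0, "tz": -0.4, "rx": 0, "ry": 0, "rz": 0, "grip": 0},
    {"tx": 0, "ty": 2.0, "tz": 0, "rx": 0, "ry": 0, "rz": 0, "grip": 0},
    {"tx": 0, "ty": 1.5, "tz": 0, "rx": 0, "ry": 0, "rz": 0, "grip": 0},
    {"tx": 0, "ty": 0, "tz": 0, "rx": 0, "ry": 0, "rz": 0, "grip": 0},
    {"tx": 0, "ty": 0, "tz": 0, "rx": 0, "ry": 0, "rz": 0, "grip": 0},
    {"tx": 0, "ty": 0, "tz": 0, "rx": 0, "ry": 0, "rz": 0, "grip": 0}
  ]
}}

```text
t: 28.12
eef_pos: [637.9, 94.3, 217.6]
tcp_rot: [-1.571, 0.0, 1.702]
ft_force: [0.2, -0.1, -2.0]
opening: 0.128
```

```bash
python3 tgt.py 53 173
```

```text
t 28.12 pos [637.9  94.3 217.6] rpy [-1.5714  0.      1.7016] F [ 0.2 -0.1 -2. ] M [ 0.02 -0.01 -0.05] op 0.128 j [ 0.04  0.53  1.53  0.    1.08 -1.66]
rot [ 0.001 -0.    -0.   ] rows 1 | after rot, shift cm [ 0.23  4.46 -0.03] | rows 1.1
in shaker: [ -0.3  50.7 217.6]
```

Emit:
{"name": "move_arm", "arguments": {
  "rows": [
    {"tx": 0, "ty": 1.5, "tz": 0, "rx": 0, "ry": 0, "rz": 0, "grip": 0},
    {"tx": 0, "ty": 1.5, "tz": 0, "rx": 0, "ry": 0, "rz": 0, "grip": 0},
    {"tx": 0, "ty": 1.2, "tz": 0, "rx": 0, "ry": 0, "rz": 0, "grip": 0},
    {"tx": 0, "ty": 0, "tz": 0, "rx": 0, "ry": 0, "rz": 0, "grip": 0},
    {"tx": 0, "ty": 0, "tz": 0, "rx": 0, "ry": 0, "rz": 0, "grip": 0}
  ]
}}

```text
t: 28.53
eef_pos: [637.8, 94.9, 175.2]
tcp_rot: [-1.571, -0.0, 1.703]
ft_force: [0.2, 0.2, -2.8]
opening: 0.125
```

Emit:
{"name": "move_arm", "arguments": {
  "rows": [
    {"tx": -0.2, "ty": 0.1, "tz": 0, "rx": 0, "ry": 0, "rz": 0, "grip": 0},
    {"tx": -0.1, "ty": 0, "tz": 0, "rx": 0, "ry": 0, "rz": 0, "grip": 0},
    {"tx": -0.1, "ty": 0, "tz": 0, "rx": 0, "ry": 0, "rz": 0, "grip": 0},
    {"tx": 0, "ty": 0, "tz": 0, "rx": 0, "ry": 0, "rz": 0, "grip": 0}
  ]
}}

```text
t: 28.87
eef_pos: [638.5, 90.8, 174.4]
tcp_rot: [-1.572, 0.0, 1.703]
ft_force: [0.2, -0.8, -2.1]
opening: 0.126
```

Emit:
{"name": "move_arm", "arguments": {
  "rows": [
    {"tx": -0.1, "ty": 0.1, "tz": 0, "rx": 0, "ry": 0, "rz": 0, "grip": 0},
    {"tx": 0, "ty": 0, "tz": 0, "rx": 0, "ry": 0, "rz": 0, "grip": 0}
  ]
}}

```text
t: 29.03
eef_pos: [638.4, 89.9, 172.9]
tcp_rot: [-1.571, -0.0, 1.703]
ft_force: [-0.3, -0.2, -2.5]
opening: 0.125
```

Emit:
{"name": "move_arm", "arguments": {
  "rows": [
    {"tx": -0.1, "ty": 0, "tz": 0, "rx": 0, "ry": 0, "rz": 0, "grip": 0},
    {"tx": 0, "ty": 0, "tz": 0, "rx": 0, "ry": 0, "rz": 0, "grip": 0}
  ]
}}

```text
t: 29.2
eef_pos: [638.5, 89.7, 172.9]
tcp_rot: [-1.571, -0.001, 1.703]
ft_force: [-0.3, 3.9, -1.5]
opening: 0.126
```

Emit:
{"name": "move_arm", "arguments": {
  "rows": [
    {"tx": -0.1, "ty": 0.1, "tz": 0, "rx": 0, "ry": 0, "rz": 0, "grip": 0},
    {"tx": 0, "ty": 0, "tz": 0, "rx": 0, "ry": 0, "rz": 0, "grip": 0}
  ]
}}

```text
t: 29.37
eef_pos: [638.5, 89.6, 172.5]
tcp_rot: [-1.572, -0.003, 1.703]
ft_force: [-2.4, 10.2, 2.0]
opening: 0.127
```

Emit:
{"name": "move_arm", "arguments": {
  "rows": [
    {"tx": 0.1, "ty": 0, "tz": 0, "rx": 0, "ry": 0, "rz": 0, "grip": 35},
    {"tx": 0, "ty": 0, "tz": 0, "rx": 0, "ry": 0, "rz": 0, "grip": 35},
    {"tx": 0, "ty": 0, "tz": 0, "rx": 0, "ry": 0, "rz": 0, "grip": 35},
    {"tx": 0, "ty": 0, "tz": 0, "rx": 0, "ry": 0, "rz": 0, "grip": 35},
    {"tx": 0, "ty": -1.5, "tz": 0, "rx": 0, "ry": 0, "rz": 0, "grip": 35},
    {"tx": 0, "ty": -3, "tz": 0, "rx": 0, "ry": 0, "rz": 0, "grip": 35},
    {"tx": 0, "ty": -3, "tz": 0, "rx": 0, "ry": 0, "rz": 0, "grip": 45},
    {"tx": 0, "ty": -3, "tz": 0, "rx": 0, "ry": 0, "rz": 0, "grip": 45},
    {"tx": 0, "ty": 0, "tz": 0, "rx": 0, "ry": 0, "rz": 0, "grip": 45}
  ]
}}

```text
t: 30.12
eef_pos: [640.2, 88.9, 283.0]
tcp_rot: [-1.58, 0.001, 1.703]
ft_force: [0.4, -0.2, -0.0]
opening: 0.445
```

```bash
python3 - <<'E'
from all import *
o=shot("7")
run(o,["wedge"])
from plan import plan
plan(578.5,-363.9,276,.255+np.pi/2)
p=o["side"][0]; cv2.imwrite("pics/z7.png",cv2.resize(p[130:310,270:450],None,fx=3.3,fy=3.3,interpolation=2))
E
```

```text
wedge ('top', 'side') [ 5.79684e+02 -3.67612e+02  2.62000e-01] {'top': 42.0, 'side': 51.0} {'top': 565, 'side': 1267}
wedge ('top',) [ 5.80285e+02 -3.66597e+02  2.54000e-01] {'top': 34.2} {'top': 565}
wedge ('side',) [ 5.79106e+02 -3.68245e+02  2.62000e-01] {'side': 41.4} {'side': 1267}
t 30.22 pos [638.7  88.8 277.8] rpy [-1.5730e+00  3.0000e-04  1.7028e+00] F [-0.3 -0.4  0.3] M [ 0.03 -0.06 -0.03] op 0.446 j [ 0.04  0.48  1.45 -0.    1.21 -1.67]
rot [ 0.002 -0.123 -0.   ] rows 1 | after rot, shift cm [-42.29   0.18  17.25] | rows 11.0
```

View pics/z7.png

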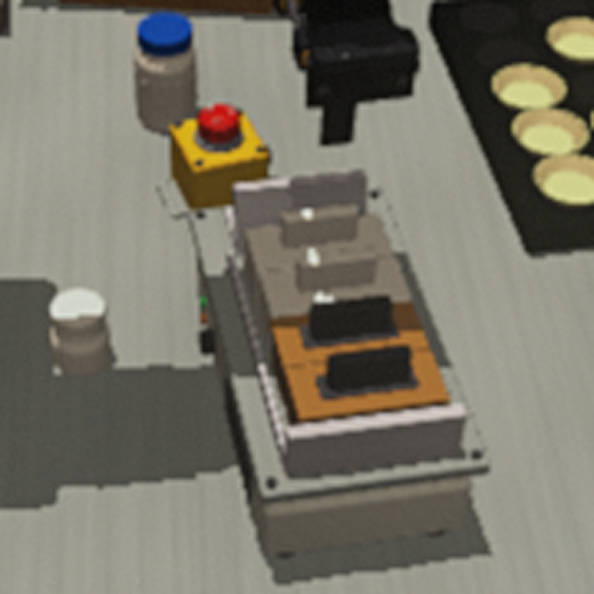

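Emit:
{"name": "move_arm", "arguments": {
  "rows": [
    {"tx": 0, "ty": 0, "tz": 0, "rx": 0, "ry": -0.124, "rz": 0, "grip": 45},
    {"tx": -3.6, "ty": 0, "tz": 1.5, "rx": 0, "ry": 0, "rz": 0, "grip": 45},
    {"tx": -3.6, "ty": 0, "tz": 1.5, "rx": 0, "ry": 0, "rz": 0, "grip": 45},
    {"tx": -3.6, "ty": 0, "tz": 1.5, "rx": 0, "ry": 0, "rz": 0, "grip": 45},
    {"tx": -3.6, "ty": 0, "tz": 1.5, "rx": 0, "ry": 0, "rz": 0, "grip": 45},
    {"tx": -3.6, "ty": 0, "tz": 1.5, "rx": 0, "ry": 0, "rz": 0, "grip": 45},
    {"tx": -3.6, "ty": 0, "tz": 1.5, "rx": 0, "ry": 0, "rz": 0, "grip": 45},
    {"tx": -3.6, "ty": 0, "tz": 1.5, "rx": 0, "ry": 0, "rz": 0, "grip": 45},
    {"tx": -3.6, "ty": 0, "tz": 1.5, "rx": 0, "ry": 0, "rz": 0, "grip": 45},
    {"tx": -3.6, "ty": 0, "tz": 1.5, "rx": 0, "ry": 0, "rz": 0, "grip": 45}
  ]
}}

```text
t: 31.05
eef_pos: [589.0, -260.4, 275.2]
tcp_rot: [-1.569, -0.002, 1.827]
ft_force: [1.1, 0.0, 0.6]
opening: 0.453
```

Emit:
{"name": "move_arm", "arguments": {
  "rows": [
    {"tx": -3.6, "ty": 2, "tz": 1.5, "rx": 0, "ry": 0, "rz": 0, "grip": 45},
    {"tx": -3.4, "ty": 3, "tz": 1.2, "rx": 0, "ry": 0, "rz": 0, "grip": 45},
    {"tx": -2.8, "ty": 4, "tz": 1, "rx": 0, "ry": 0, "rz": 0, "grip": 45},
    {"tx": 0, "ty": 2, "tz": 0, "rx": 0, "ry": 0, "rz": 0, "grip": 45},
    {"tx": 0, "ty": 0, "tz": 0, "rx": 0, "ry": 0, "rz": 0, "grip": 45},
    {"tx": 0, "ty": 0, "tz": 0, "rx": 0, "ry": 0, "rz": 0, "grip": 45},
    {"tx": 0, "ty": 0, "tz": 0, "rx": 0, "ry": 0, "rz": 0, "grip": 45}
  ]
}}

```text
t: 31.63
eef_pos: [580.6, -351.6, 178.6]
tcp_rot: [-1.571, 0.0, 1.828]
ft_force: [-0.6, -0.8, 1.2]
opening: 0.448
```

```bash
python3 plan.py 578.5 -363.8 92 1.829
```

```text
t 31.63 pos [ 580.6 -351.6  178.6] rpy [-1.5713e+00  5.0000e-04  1.8277e+00] F [-0.6 -0.8  1.2] M [0.06 0.04 0.01] op 0.448 j [-0.64  0.62  1.47  0.    1.05 -2.47]
rot [ 0.001 -0.001 -0.   ] rows 1 | after rot, shift cm [-1.13  8.66  0.51] | rows 2.1
```

Emit:
{"name": "move_arm", "arguments": {
  "rows": [
    {"tx": -1.1, "ty": 0, "tz": 0.5, "rx": 0, "ry": 0, "rz": 0, "grip": 45},
    {"tx": 0, "ty": 2.5, "tz": 0, "rx": 0, "ry": 0, "rz": 0, "grip": 45},
    {"tx": 0, "ty": 2.5, "tz": 0, "rx": 0, "ry": 0, "rz": 0, "grip": 45},
    {"tx": 0, "ty": 2.0, "tz": 0, "rx": 0, "ry": 0, "rz": 0, "grip": 45},
    {"tx": 0, "ty": 1.3, "tz": 0, "rx": 0, "ry": 0, "rz": 0, "grip": 45},
    {"tx": 0, "ty": 0, "tz": 0, "rx": 0, "ry": 0, "rz": 0, "grip": 45},
    {"tx": 0, "ty": 0, "tz": 0, "rx": 0, "ry": 0, "rz": 0, "grip": 45}
  ]
}}

```text
t: 32.22
eef_pos: [578.5, -364.2, 95.6]
tcp_rot: [-1.571, 0.001, 1.827]
ft_force: [-0.1, -0.4, 0.3]
opening: 0.451
```

```bash
python3 plan.py 578.5 -363.8 92 1.829
```

```text
t 32.22 pos [ 578.5 -364.2   95.6] rpy [-1.5713e+00  5.0000e-04  1.8274e+00] F [-0.1 -0.4  0.3] M [ 0.01  0.03 -0.  ] op 0.451 j [-0.66  0.72  1.53  0.    0.9  -2.49]
rot [ 0.    -0.002 -0.001] rows 1 | after rot, shift cm [ 0.03  0.36 -0.01] | rows 0.1
```

Emit:
{"name": "move_arm", "arguments": {
  "rows": [
    {"tx": 0, "ty": 0.2, "tz": 0, "rx": 0, "ry": 0, "rz": 0, "grip": 45},
    {"tx": 0, "ty": 0, "tz": 0, "rx": 0, "ry": 0, "rz": 0, "grip": 0},
    {"tx": 0, "ty": 0, "tz": 0, "rx": 0, "ry": 0, "rz": 0, "grip": 0},
    {"tx": 0, "ty": 0, "tz": 0, "rx": 0, "ry": 0, "rz": 0, "grip": 0},
    {"tx": 0, "ty": 0, "tz": 0, "rx": 0, "ry": 0, "rz": 0, "grip": 0},
    {"tx": 0, "ty": 0, "tz": 0, "rx": 0, "ry": 0, "rz": 0, "grip": 0},
    {"tx": 0, "ty": 0, "tz": 0, "rx": 0, "ry": 0, "rz": 0, "grip": 0}
  ]
}}

```text
t: 32.8
eef_pos: [578.1, -363.9, 93.0]
tcp_rot: [-1.571, 0.0, 1.827]
ft_force: [-0.2, 0.4, 1.5]
opening: 0.146
```

Emit:
{"name": "move_arm", "arguments": {
  "rows": [
    {"tx": 0, "ty": -2, "tz": 0, "rx": 0, "ry": 0, "rz": 0, "grip": 0},
    {"tx": 0, "ty": -4, "tz": 0, "rx": 0, "ry": 0, "rz": 0, "grip": 0},
    {"tx": 0, "ty": -4, "tz": 0, "rx": 0, "ry": 0, "rz": 0, "grip": 0},
    {"tx": 0, "ty": -4, "tz": 0, "rx": 0, "ry": 0, "rz": 0, "grip": 0},
    {"tx": 0, "ty": -4, "tz": 0, "rx": 0, "ry": 0, "rz": 0, "grip": 0},
    {"tx": 0, "ty": -2, "tz": 0, "rx": 0, "ry": 0.063, "rz": 0, "grip": 0},
    {"tx": 0, "ty": 0, "tz": 0, "rx": 0, "ry": 0.063, "rz": 0, "grip": 0},
    {"tx": 0, "ty": 0, "tz": 0, "rx": 0, "ry": 0, "rz": 0, "grip": 0}
  ]
}}

```text
t: 33.47
eef_pos: [578.1, -363.9, 294.2]
tcp_rot: [-1.572, 0.002, 1.698]
ft_force: [0.8, 0.0, -2.1]
opening: 0.146
```

```bash
python3 tgt.py 92 290
```

```text
t 33.47 pos [ 578.1 -363.9  294.2] rpy [-1.5725e+00  1.5000e-03  1.6982e+00] F [ 0.8  0.  -2.1] M [0.01 0.   0.02] op 0.146 j [-0.66  0.53  1.32  0.    1.29 -2.36]
rot [ 0.002 -0.004 -0.002] rows 1 | after rot, shift cm [ 48.78   0.42 -11.94] | rows 12.0
in shaker: [-119.4 -395.8  294.2]
```

Emit:
{"name": "move_arm", "arguments": {
  "rows": [
    {"tx": 3.8, "ty": 0, "tz": -0.9, "rx": 0, "ry": -0.004, "rz": 0, "grip": 0},
    {"tx": 3.8, "ty": 0, "tz": -0.9, "rx": 0, "ry": 0, "rz": 0, "grip": 0},
    {"tx": 3.8, "ty": 0, "tz": -0.9, "rx": 0, "ry": 0, "rz": 0, "grip": 0},
    {"tx": 3.8, "ty": 0, "tz": -0.9, "rx": 0, "ry": 0, "rz": 0, "grip": 0},
    {"tx": 3.8, "ty": 0, "tz": -0.9, "rx": 0, "ry": 0, "rz": 0, "grip": 0},
    {"tx": 3.8, "ty": 0, "tz": -0.9, "rx": 0, "ry": 0, "rz": 0, "grip": 0},
    {"tx": 3.8, "ty": 0, "tz": -0.9, "rx": 0, "ry": 0, "rz": 0, "grip": 0},
    {"tx": 3.8, "ty": 0, "tz": -0.9, "rx": 0, "ry": 0, "rz": 0, "grip": 0},
    {"tx": 3.8, "ty": 0, "tz": -0.9, "rx": 0, "ry": 0, "rz": 0, "grip": 0},
    {"tx": 3.8, "ty": 0, "tz": -0.9, "rx": 0, "ry": 0, "rz": 0, "grip": 0}
  ]
}}

```text
t: 34.3
eef_pos: [616.0, 26.6, 291.6]
tcp_rot: [-1.569, -0.0, 1.707]
ft_force: [0.9, -0.5, -1.4]
opening: 0.149
```

Emit:
{"name": "move_arm", "arguments": {
  "rows": [
    {"tx": 3.8, "ty": 0, "tz": -0.9, "rx": 0, "ry": 0, "rz": 0, "grip": 0},
    {"tx": 3.8, "ty": 0, "tz": -0.9, "rx": 0, "ry": 0, "rz": 0, "grip": 0},
    {"tx": 0, "ty": 0, "tz": 0, "rx": 0, "ry": 0, "rz": 0, "grip": 0},
    {"tx": 0, "ty": 0, "tz": 0, "rx": 0, "ry": 0, "rz": 0, "grip": 0},
    {"tx": 0, "ty": 0, "tz": 0, "rx": 0, "ry": 0, "rz": 0, "grip": 0}
  ]
}}

```text
t: 34.72
eef_pos: [623.9, 102.4, 291.7]
tcp_rot: [-1.569, 0.0, 1.707]
ft_force: [0.6, -0.6, -1.8]
opening: 0.149
```

```bash
python3 tgt.py 92 270
```

```text
t 34.72 pos [623.9 102.4 291.7] rpy [-1.5689  0.      1.707 ] F [ 0.6 -0.6 -1.8] M [0.02 0.02 0.01] op 0.149 j [ 0.06  0.45  1.46 -0.    1.23 -1.65]
rot [-0.002  0.005 -0.   ] rows 1 | after rot, shift cm [ 3.15  2.17 -1.31] | rows 1.0
in shaker: [-13.1  60.5 291.7]
```

Emit:
{"name": "move_arm", "arguments": {
  "rows": [
    {"tx": 3.1, "ty": 0, "tz": -1.3, "rx": 0, "ry": 0.005, "rz": 0, "grip": 0},
    {"tx": 0, "ty": 1.5, "tz": 0, "rx": 0, "ry": 0, "rz": 0, "grip": 0},
    {"tx": 0, "ty": 0, "tz": 0, "rx": 0, "ry": 0, "rz": 0, "grip": 0},
    {"tx": 0, "ty": 0, "tz": 0, "rx": 0, "ry": 0, "rz": 0, "grip": 0},
    {"tx": 0, "ty": 0, "tz": 0, "rx": 0, "ry": 0, "rz": 0, "grip": 0}
  ]
}}

```text
t: 35.13
eef_pos: [633.0, 133.5, 278.0]
tcp_rot: [-1.57, 0.0, 1.699]
ft_force: [-0.5, 0.6, -2.1]
opening: 0.149
```

```bash
python3 tgt.py 92 240; python3 - <<'E'
from h import *
o=shot("8"); p=o["side"][0]; cv2.imwrite("pics/z8.png",cv2.resize(p[110:290,270:450],None,fx=3.3,fy=3.3,interpolation=2))
E
```

```text
t 35.13 pos [633.  133.5 278. ] rpy [-1.5705e+00  1.0000e-04  1.6989e+00] F [-0.5  0.6 -2.1] M [ 0.06  0.   -0.  ] op 0.149 j [ 0.11  0.49  1.44 -0.    1.21 -1.59]
rot [-0.    -0.003 -0.   ] rows 1 | after rot, shift cm [ 0.18  3.8  -0.  ] | rows 0.9
in shaker: [ -0.   90.2 278. ]
```

View pics/z8.png

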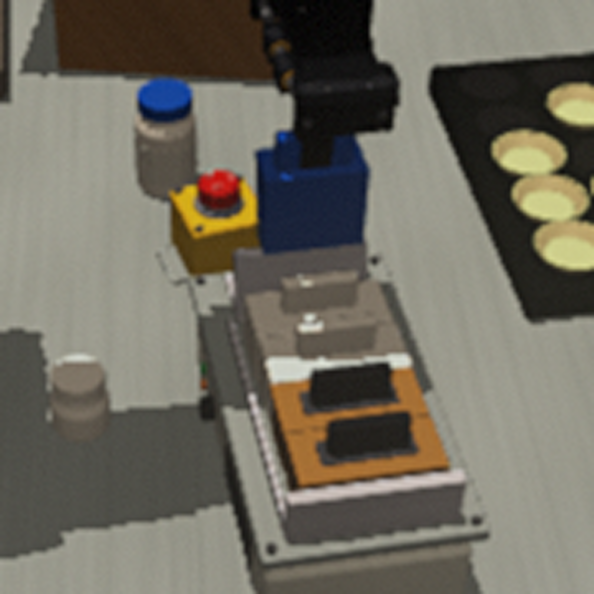

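Emit:
{"name": "move_arm", "arguments": {
  "rows": [
    {"tx": 0.1, "ty": 1.5, "tz": 0, "rx": 0, "ry": -0.003, "rz": 0, "grip": 0},
    {"tx": 0, "ty": 1.5, "tz": 0, "rx": 0, "ry": 0, "rz": 0, "grip": 0},
    {"tx": 0, "ty": 1.2, "tz": 0, "rx": 0, "ry": 0, "rz": 0, "grip": 0},
    {"tx": 0, "ty": 0, "tz": 0, "rx": 0, "ry": 0, "rz": 0, "grip": 0},
    {"tx": 0, "ty": 0, "tz": 0, "rx": 0, "ry": 0, "rz": 0, "grip": 0},
    {"tx": 0, "ty": 0, "tz": 0, "rx": 0, "ry": 0, "rz": 0, "grip": 0}
  ]
}}

```text
t: 35.73
eef_pos: [633.2, 135.6, 236.9]
tcp_rot: [-1.572, -0.0, 1.703]
ft_force: [-0.9, 0.0, -1.6]
opening: 0.145
```

```bash
python3 tgt.py 88.5 215
```

```text
t 35.73 pos [633.2 135.6 236.9] rpy [-1.5722 -0.      1.7027] F [-0.9  0.  -1.6] M [ 0.06  0.03 -0.02] op 0.145 j [ 0.11  0.52  1.5   0.    1.12 -1.59]
rot [0.001 0.001 0.   ] rows 1 | after rot, shift cm [-0.37  2.19  0.05] | rows 0.5
in shaker: [  0.5  92.2 236.9]
```

Emit:
{"name": "move_arm", "arguments": {
  "rows": [
    {"tx": -0.2, "ty": 0.6, "tz": 0, "rx": 0, "ry": 0, "rz": 0, "grip": 0},
    {"tx": -0.1, "ty": 0.6, "tz": 0, "rx": 0, "ry": 0, "rz": 0, "grip": 0},
    {"tx": -0.05, "ty": 0.5, "tz": 0, "rx": 0, "ry": 0, "rz": 0, "grip": 0},
    {"tx": 0, "ty": 0, "tz": 0, "rx": 0, "ry": 0, "rz": 0, "grip": 0},
    {"tx": 0, "ty": 0, "tz": 0, "rx": 0, "ry": 0, "rz": 0, "grip": 0}
  ]
}}

```text
t: 36.15
eef_pos: [633.2, 132.3, 218.4]
tcp_rot: [-1.57, -0.0, 1.703]
ft_force: [0.7, 0.2, -0.6]
opening: 0.144
```

```bash
python3 tgt.py 88 208
```

```text
t 36.15 pos [633.2 132.3 218.4] rpy [-1.5701e+00 -1.0000e-04  1.7029e+00] F [ 0.7  0.2 -0.6] M [ 0.02  0.06 -0.04] op 0.144 j [ 0.1   0.54  1.52  0.    1.09 -1.6 ]
rot [-0.001  0.001  0.   ] rows 1 | after rot, shift cm [-0.1   1.04  0.  ] | rows 0.3
in shaker: [  0.   89.  218.4]
```

Emit:
{"name": "move_arm", "arguments": {
  "rows": [
    {"tx": -0.05, "ty": 0.3, "tz": 0, "rx": 0, "ry": 0, "rz": 0, "grip": 0},
    {"tx": -0.03, "ty": 0.3, "tz": 0, "rx": 0, "ry": 0, "rz": 0, "grip": 0},
    {"tx": 0, "ty": 0, "tz": 0, "rx": 0, "ry": 0, "rz": 0, "grip": 0}
  ]
}}

```text
t: 36.4
eef_pos: [633.2, 131.6, 212.2]
tcp_rot: [-1.57, -0.0, 1.703]
ft_force: [-0.8, 0.1, -2.1]
opening: 0.149
```

Emit:
{"name": "move_arm", "arguments": {
  "rows": [
    {"tx": 0, "ty": 0.2, "tz": 0, "rx": 0, "ry": 0, "rz": 0, "grip": 0},
    {"tx": 0, "ty": 0, "tz": 0, "rx": 0, "ry": 0, "rz": 0, "grip": 0}
  ]
}}

```text
t: 36.57
eef_pos: [633.3, 131.6, 210.4]
tcp_rot: [-1.57, -0.0, 1.703]
ft_force: [0.3, 0.5, -1.4]
opening: 0.148
```

Emit:
{"name": "move_arm", "arguments": {
  "rows": [
    {"tx": 0, "ty": 0.2, "tz": 0, "rx": 0, "ry": 0, "rz": 0, "grip": 0},
    {"tx": 0, "ty": 0, "tz": 0, "rx": 0, "ry": 0, "rz": 0, "grip": 0}
  ]
}}

```text
t: 36.73
eef_pos: [633.4, 131.6, 208.6]
tcp_rot: [-1.571, 0.0, 1.703]
ft_force: [0.4, -0.3, -2.1]
opening: 0.149
```

Emit:
{"name": "move_arm", "arguments": {
  "rows": [
    {"tx": 0, "ty": 0.1, "tz": 0, "rx": 0, "ry": 0, "rz": 0, "grip": 0},
    {"tx": 0, "ty": 0, "tz": 0, "rx": 0, "ry": 0, "rz": 0, "grip": 0}
  ]
}}

```text
t: 36.9
eef_pos: [633.5, 131.5, 207.9]
tcp_rot: [-1.571, 0.0, 1.703]
ft_force: [0.3, -1.2, -0.9]
opening: 0.142
```

Emit:
{"name": "move_arm", "arguments": {
  "rows": [
    {"tx": 0, "ty": 0.1, "tz": 0, "rx": 0, "ry": 0, "rz": 0, "grip": 0},
    {"tx": 0, "ty": 0, "tz": 0, "rx": 0, "ry": 0, "rz": 0, "grip": 0}
  ]
}}

```text
t: 37.07
eef_pos: [633.6, 131.5, 207.9]
tcp_rot: [-1.572, 0.0, 1.703]
ft_force: [-1.4, -2.0, 6.5]
opening: 0.147
```

Emit:
{"name": "move_arm", "arguments": {
  "rows": [
    {"tx": 0, "ty": 0.1, "tz": 0, "rx": 0, "ry": 0, "rz": 0, "grip": 0},
    {"tx": 0, "ty": 0, "tz": 0, "rx": 0, "ry": 0, "rz": 0, "grip": 0}
  ]
}}

```text
t: 37.23
eef_pos: [633.6, 131.5, 207.9]
tcp_rot: [-1.573, 0.0, 1.703]
ft_force: [-4.2, -3.7, 14.2]
opening: 0.146
```

Emit:
{"name": "move_arm", "arguments": {
  "rows": [
    {"tx": 0, "ty": 0.1, "tz": 0, "rx": 0, "ry": 0, "rz": 0, "grip": 0},
    {"tx": 0, "ty": 0, "tz": 0, "rx": 0, "ry": 0, "rz": 0, "grip": 0}
  ]
}}

```text
t: 37.4
eef_pos: [633.7, 131.5, 207.8]
tcp_rot: [-1.574, 0.0, 1.703]
ft_force: [-5.4, -1.9, 22.4]
opening: 0.143
```

Emit:
{"name": "move_arm", "arguments": {
  "rows": [
    {"tx": 0, "ty": 0.1, "tz": 0, "rx": 0, "ry": 0, "rz": 0, "grip": 0},
    {"tx": 0, "ty": 0, "tz": 0, "rx": 0, "ry": 0, "rz": 0, "grip": 0}
  ]
}}

```text
t: 37.57
eef_pos: [633.8, 131.5, 207.7]
tcp_rot: [-1.575, 0.0, 1.703]
ft_force: [-9.0, -2.7, 26.6]
opening: 0.144
```

```bash
python3 tgt.py 88 208
```

```text
t 37.57 pos [633.8 131.5 207.7] rpy [-1.5749e+00  3.0000e-04  1.7030e+00] F [-9.  -2.7 26.6] M [-0.41  1.54 -0.06] op 0.144 j [ 0.1   0.55  1.53 -0.    1.06 -1.6 ]
rot [ 0.004  0.001 -0.   ] rows 1 | after rot, shift cm [-0.01 -0.03  0.05] | rows 0.0
in shaker: [  0.5  88.1 207.7]
```

Emit:
{"name": "move_arm", "arguments": {
  "rows": [
    {"tx": 0, "ty": -0.2, "tz": 0, "rx": 0, "ry": 0, "rz": 0, "grip": 0},
    {"tx": 0, "ty": -0.1, "tz": 0, "rx": 0, "ry": 0, "rz": 0, "grip": 0},
    {"tx": 0, "ty": 0, "tz": 0, "rx": 0, "ry": 0, "rz": 0, "grip": 0}
  ]
}}

```text
t: 37.82
eef_pos: [633.8, 131.5, 207.7]
tcp_rot: [-1.573, 0.0, 1.703]
ft_force: [-0.6, -1.9, 8.6]
opening: 0.144
```

Emit:
{"name": "move_arm", "arguments": {
  "rows": [
    {"tx": 0, "ty": 0, "tz": 0, "rx": 0, "ry": 0, "rz": 0, "grip": 35},
    {"tx": 0, "ty": 0, "tz": 0, "rx": 0, "ry": 0, "rz": 0, "grip": 35},
    {"tx": 0, "ty": 0, "tz": 0, "rx": 0, "ry": 0, "rz": 0, "grip": 35},
    {"tx": 0, "ty": 0, "tz": 0, "rx": 0, "ry": 0, "rz": 0, "grip": 35},
    {"tx": 0, "ty": -2, "tz": 0, "rx": 0, "ry": 0, "rz": 0, "grip": 35},
    {"tx": 0, "ty": -2, "tz": 0, "rx": 0, "ry": 0, "rz": 0, "grip": 35},
    {"tx": 0, "ty": 0, "tz": 0, "rx": 0, "ry": 0, "rz": 0, "grip": 0},
    {"tx": 0, "ty": 0, "tz": 0, "rx": 0, "ry": 0, "rz": 0, "grip": 0},
    {"tx": 0, "ty": 0, "tz": 0, "rx": 0, "ry": 0, "rz": 0, "grip": 0},
    {"tx": 0, "ty": 0, "tz": 0, "rx": 0, "ry": 0, "rz": 0, "grip": 0}
  ]
}}

```text
t: 38.65
eef_pos: [633.0, 131.6, 245.7]
tcp_rot: [-1.569, -0.0, 1.703]
ft_force: [-0.2, -0.3, -0.5]
opening: 0.128
```

```bash
python3 tgt.py 88 234
```

```text
t 38.65 pos [633.  131.6 245.7] rpy [-1.5691e+00 -1.0000e-04  1.7030e+00] F [-0.2 -0.3 -0.5] M [-0.03  0.02  0.01] op 0.128 j [ 0.1   0.51  1.49  0.    1.14 -1.6 ]
rot [-0.002  0.001  0.   ] rows 1 | after rot, shift cm [-0.03  1.17 -0.03] | rows 0.3
in shaker: [ -0.3  88.3 245.7]
```

Closing the fingers and pressing on the rib's top to seat it.

Emit:
{"name": "move_arm", "arguments": {
  "rows": [
    {"tx": 0, "ty": 0, "tz": 0, "rx": 0, "ry": 0, "rz": 0, "grip": 0},
    {"tx": 0, "ty": 0.5, "tz": 0, "rx": 0, "ry": 0, "rz": 0, "grip": 0},
    {"tx": 0, "ty": 0.3, "tz": 0, "rx": 0, "ry": 0, "rz": 0, "grip": 0},
    {"tx": 0, "ty": 0.2, "tz": 0, "rx": 0, "ry": 0, "rz": 0, "grip": 0},
    {"tx": 0, "ty": 0, "tz": 0, "rx": 0, "ry": 0, "rz": 0, "grip": 0}
  ]
}}

```text
t: 39.07
eef_pos: [633.1, 131.6, 235.9]
tcp_rot: [-1.57, -0.0, 1.703]
ft_force: [0.3, 0.8, -0.6]
opening: 0.003
```

Emit:
{"name": "move_arm", "arguments": {
  "rows": [
    {"tx": 0, "ty": 0.1, "tz": 0, "rx": 0, "ry": 0, "rz": 0, "grip": 0},
    {"tx": 0, "ty": 0.1, "tz": 0, "rx": 0, "ry": 0, "rz": 0, "grip": 0},
    {"tx": 0, "ty": 0, "tz": 0, "rx": 0, "ry": 0, "rz": 0, "grip": 0}
  ]
}}

```text
t: 39.32
eef_pos: [633.4, 131.6, 234.6]
tcp_rot: [-1.571, -0.0, 1.703]
ft_force: [-0.3, 0.7, 0.3]
opening: 0.003
```

Emit:
{"name": "move_arm", "arguments": {
  "rows": [
    {"tx": 0, "ty": 0.1, "tz": 0, "rx": 0, "ry": 0, "rz": 0, "grip": 0},
    {"tx": 0, "ty": 0.1, "tz": 0, "rx": 0, "ry": 0, "rz": 0, "grip": 0},
    {"tx": 0, "ty": 0, "tz": 0, "rx": 0, "ry": 0, "rz": 0, "grip": 0}
  ]
}}

```text
t: 39.57
eef_pos: [633.5, 131.6, 234.2]
tcp_rot: [-1.572, 0.0, 1.703]
ft_force: [-3.1, -1.4, 10.3]
opening: 0.005
```

Emit:
{"name": "move_arm", "arguments": {
  "rows": [
    {"tx": 0, "ty": 0.1, "tz": 0, "rx": 0, "ry": 0, "rz": 0, "grip": 0},
    {"tx": 0, "ty": 0.1, "tz": 0, "rx": 0, "ry": 0, "rz": 0, "grip": 0},
    {"tx": 0, "ty": 0, "tz": 0, "rx": 0, "ry": 0, "rz": 0, "grip": 0}
  ]
}}

```text
t: 39.82
eef_pos: [633.5, 131.6, 234.1]
tcp_rot: [-1.574, 0.0, 1.703]
ft_force: [-9.4, -1.9, 23.6]
opening: 0.006
```

Emit:
{"name": "move_arm", "arguments": {
  "rows": [
    {"tx": 0, "ty": 0.05, "tz": 0, "rx": 0, "ry": 0, "rz": 0, "grip": 0},
    {"tx": 0, "ty": 0, "tz": 0, "rx": 0, "ry": 0, "rz": 0, "grip": 0}
  ]
}}

```text
t: 39.98
eef_pos: [633.5, 131.6, 234.1]
tcp_rot: [-1.575, 0.0, 1.703]
ft_force: [-9.7, -0.7, 27.4]
opening: 0.005
```

Emit:
{"name": "move_arm", "arguments": {
  "rows": [
    {"tx": 0, "ty": -1, "tz": 0, "rx": 0, "ry": 0, "rz": 0, "grip": 0},
    {"tx": 0, "ty": -3, "tz": 0, "rx": 0, "ry": 0, "rz": 0, "grip": 0},
    {"tx": 3.5, "ty": -1, "tz": 0, "rx": 0, "ry": 0, "rz": 0, "grip": 70},
    {"tx": 3.5, "ty": 0, "tz": 0, "rx": 0, "ry": 0, "rz": 0, "grip": 70},
    {"tx": 3.5, "ty": 0, "tz": 0, "rx": 0, "ry": 0, "rz": 0, "grip": 70},
    {"tx": 3.5, "ty": 0, "tz": 1, "rx": 0, "ry": 0, "rz": 0, "grip": 70},
    {"tx": 3.5, "ty": 0, "tz": 1, "rx": 0, "ry": 0, "rz": 0, "grip": 70},
    {"tx": 3.5, "ty": 0, "tz": 1, "rx": 0, "ry": 0, "rz": 0, "grip": 70},
    {"tx": 0, "ty": 0, "tz": 0, "rx": 0, "ry": 0, "rz": 0, "grip": 70},
    {"tx": 0, "ty": 0, "tz": 0, "rx": 0, "ry": 0, "rz": 0, "grip": 70}
  ]
}}

```text
t: 40.82
eef_pos: [575.1, 337.5, 280.4]
tcp_rot: [-1.571, -0.0, 1.706]
ft_force: [0.1, -0.6, 0.2]
opening: 0.507
```

```bash
python3 plan.py 573.7 336.8 150; python3 - <<'E'
from h import *
o=shot("9"); p=o["side"][0]; cv2.imwrite("pics/z9.png",cv2.resize(p[110:290,270:450],None,fx=3.3,fy=3.3,interpolation=2))
E
```

```text
t 40.82 pos [575.1 337.5 280.4] rpy [-1.5709e+00 -1.0000e-04  1.7060e+00] F [ 0.1 -0.6  0.2] M [ 0.07  0.01 -0.02] op 0.507 j [ 0.43  0.51  1.39  0.    1.24 -1.27]
rot [ 0. -0.  0.] rows 1 | after rot, shift cm [-0.05 13.04  0.15] | rows 3.1
```

View pics/z9.png

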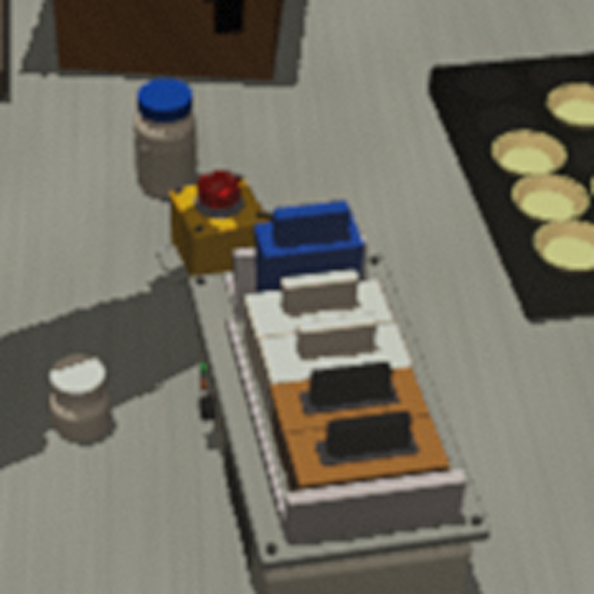

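Emit:
{"name": "move_arm", "arguments": {
  "rows": [
    {"tx": 0, "ty": 4, "tz": 0.1, "rx": 0, "ry": 0, "rz": 0, "grip": 70},
    {"tx": 0, "ty": 4, "tz": 0, "rx": 0, "ry": 0, "rz": 0, "grip": 70},
    {"tx": 0, "ty": 4, "tz": 0, "rx": 0, "ry": 0, "rz": 0, "grip": 70},
    {"tx": 0, "ty": 0, "tz": 0, "rx": 0, "ry": 0, "rz": 0, "grip": 70},
    {"tx": 0, "ty": 0, "tz": 0, "rx": 0, "ry": 0, "rz": 0, "grip": 70}
  ]
}}

```text
t: 41.33
eef_pos: [575.3, 334.4, 159.6]
tcp_rot: [-1.568, 0.001, 1.701]
ft_force: [-0.6, 0.2, 1.0]
opening: 0.698
```

```bash
python3 plan.py 573.7 336.8 94; python3 - <<'E'
from head import *
head(load("2"),93); head(load("9"),93)
E
```

```text
t 41.33 pos [575.3 334.4 159.6] rpy [-1.5678e+00  9.0000e-04  1.7014e+00] F [-0.6  0.2  1. ] M [ 0.   -0.01 -0.03] op 0.698 j [ 0.43  0.62  1.53 -0.    1.   -1.27]
rot [-0.003 -0.    -0.001] rows 1 | after rot, shift cm [0.26 6.56 0.13] | rows 1.6
('top', 'side') [572.8 338. ] 122.1 {'top': np.float64(177.0), 'side': np.float64(116.0)}
('top',) [572.1 337. ] 75.9 {'top': np.float64(177.0)}
('side',) [573.6 332.9] 45.8 {'side': np.float64(116.0)}
('top', 'side') [573.  338.7] 132.1 {'top': np.float64(171.0), 'side': np.float64(112.0)}
('top',) [571.5 336.8] 81.3 {'top': np.float64(171.0)}
('side',) [573.6 336.8] 49.4 {'side': np.float64(112.0)}
```

Emit:
{"name": "move_arm", "arguments": {
  "rows": [
    {"tx": 0.25, "ty": 1.5, "tz": 0.2, "rx": 0, "ry": 0, "rz": 0, "grip": 70},
    {"tx": 0, "ty": 1.5, "tz": 0, "rx": 0, "ry": 0, "rz": 0, "grip": 70},
    {"tx": 0, "ty": 1.5, "tz": 0, "rx": 0, "ry": 0, "rz": 0, "grip": 70},
    {"tx": 0, "ty": 1.5, "tz": 0, "rx": 0, "ry": 0, "rz": 0, "grip": 70},
    {"tx": 0, "ty": 0.2, "tz": 0, "rx": 0, "ry": 0, "rz": 0, "grip": 70},
    {"tx": 0, "ty": 0, "tz": 0, "rx": 0, "ry": 0, "rz": 0, "grip": 70},
    {"tx": 0, "ty": 0, "tz": 0, "rx": 0, "ry": 0, "rz": 0, "grip": 70}
  ]
}}

```text
t: 41.92
eef_pos: [573.8, 338.1, 100.7]
tcp_rot: [-1.574, -0.001, 1.703]
ft_force: [-0.6, -0.1, 0.8]
opening: 0.699
```

```bash
python3 plan.py 573 336.8 94
```

```text
t 41.92 pos [573.8 338.1 100.7] rpy [-1.5737e+00 -1.0000e-03  1.7025e+00] F [-0.6 -0.1  0.8] M [ 0.08 -0.    0.02] op 0.699 j [ 0.43  0.69  1.57  0.    0.87 -1.27]
rot [ 0.003 -0.     0.001] rows 1 | after rot, shift cm [-0.11  0.67  0.1 ] | rows 0.2
```

Emit:
{"name": "move_arm", "arguments": {
  "rows": [
    {"tx": -0.1, "ty": 0.5, "tz": 0, "rx": 0, "ry": 0, "rz": 0, "grip": 70},
    {"tx": 0, "ty": 0.2, "tz": 0, "rx": 0, "ry": 0, "rz": 0, "grip": 70},
    {"tx": 0, "ty": 0, "tz": 0, "rx": 0, "ry": 0, "rz": 0, "grip": 0},
    {"tx": 0, "ty": 0, "tz": 0, "rx": 0, "ry": 0, "rz": 0, "grip": 0},
    {"tx": 0, "ty": 0, "tz": 0, "rx": 0, "ry": 0, "rz": 0, "grip": 0},
    {"tx": 0, "ty": 0, "tz": 0, "rx": 0, "ry": 0, "rz": 0, "grip": 0},
    {"tx": 0, "ty": 0, "tz": 0, "rx": 0, "ry": 0, "rz": 0, "grip": 0}
  ]
}}

```text
t: 42.5
eef_pos: [572.9, 337.0, 91.4]
tcp_rot: [-1.571, -0.0, 1.703]
ft_force: [-0.4, -0.5, 1.5]
opening: 0.414
```

```bash
python3 plan.py 573 336.8 94
```

```text
t 42.5 pos [572.9 337.   91.4] rpy [-1.571e+00 -1.000e-04  1.703e+00] F [-0.4 -0.5  1.5] M [-0.14 -0.05  0.03] op 0.414 j [ 0.43  0.7   1.58  0.    0.86 -1.27]
rot [ 0. -0.  0.] rows 1 | after rot, shift cm [-0.02 -0.26 -0.01] | rows 0.1
```

Emit:
{"name": "move_arm", "arguments": {
  "rows": [
    {"tx": 0, "ty": -0.1, "tz": 0, "rx": 0, "ry": 0.105, "rz": 0, "grip": 0},
    {"tx": 0, "ty": -0.1, "tz": 0, "rx": 0, "ry": 0.105, "rz": 0, "grip": 0},
    {"tx": 0, "ty": -0.1, "tz": 0, "rx": 0, "ry": 0.105, "rz": 0, "grip": 0},
    {"tx": 0, "ty": -0.1, "tz": 0, "rx": 0, "ry": 0.105, "rz": 0, "grip": 0},
    {"tx": 0, "ty": -0.1, "tz": 0, "rx": 0, "ry": 0.105, "rz": 0, "grip": 0},
    {"tx": 0, "ty": -0.1, "tz": 0, "rx": 0, "ry": 0.105, "rz": 0, "grip": 0},
    {"tx": 0, "ty": 0, "tz": 0, "rx": 0, "ry": 0, "rz": 0, "grip": 0},
    {"tx": 0, "ty": 0, "tz": 0, "rx": 0, "ry": 0, "rz": 0, "grip": 0}
  ]
}}

```text
t: 43.17
eef_pos: [572.8, 336.8, 97.2]
tcp_rot: [-1.571, 0.0, 1.076]
ft_force: [0.3, -0.9, -1.7]
opening: 0.417
```

```bash
python3 plan.py 573 336.8 94
```

```text
t 43.17 pos [572.8 336.8  97.2] rpy [-1.5708e+00  1.0000e-04  1.0763e+00] F [ 0.3 -0.9 -1.7] M [-0.27 -0.13  0.08] op 0.417 j [ 0.43  0.69  1.58 -0.    0.87 -0.64]
rot [-0. -0. -0.] rows 1 | after rot, shift cm [ 0.01  0.32 -0.02] | rows 0.1
```

Emit:
{"name": "move_arm", "arguments": {
  "rows": [
    {"tx": 0, "ty": 0, "tz": 0, "rx": 0, "ry": 0.025, "rz": 0, "grip": 0},
    {"tx": 0, "ty": 0, "tz": 0, "rx": 0, "ry": 0, "rz": 0, "grip": 0},
    {"tx": 0, "ty": 0, "tz": 0, "rx": 0, "ry": 0, "rz": 0, "grip": 70},
    {"tx": 0, "ty": 0, "tz": 0, "rx": 0, "ry": 0, "rz": 0, "grip": 70},
    {"tx": 0, "ty": 0, "tz": 0, "rx": 0, "ry": 0, "rz": 0, "grip": 70},
    {"tx": 0, "ty": 0, "tz": 0, "rx": 0, "ry": 0, "rz": 0, "grip": 70},
    {"tx": 0, "ty": 0, "tz": 0, "rx": 0, "ry": 0, "rz": 0, "grip": 70},
    {"tx": 0, "ty": -2, "tz": 0, "rx": 0, "ry": 0, "rz": 0, "grip": 70},
    {"tx": 0, "ty": -4, "tz": 0, "rx": 0, "ry": 0, "rz": 0, "grip": 70},
    {"tx": 0, "ty": -4, "tz": 0, "rx": 0, "ry": 0, "rz": 0, "grip": 70}
  ]
}}

```text
t: 44.0
eef_pos: [572.2, 336.7, 197.4]
tcp_rot: [-1.569, 0.002, 1.048]
ft_force: [0.2, -0.3, 0.7]
opening: 0.698
```

Emit:
{"name": "move_arm", "arguments": {
  "rows": [
    {"tx": 0, "ty": -3, "tz": 0, "rx": 0, "ry": 0, "rz": 0, "grip": 70},
    {"tx": 0, "ty": -2, "tz": 3, "rx": 0, "ry": 0, "rz": 0, "grip": 70},
    {"tx": 0, "ty": 0, "tz": 4, "rx": 0, "ry": 0, "rz": 0, "grip": 70},
    {"tx": 0, "ty": 0, "tz": 4, "rx": 0, "ry": 0, "rz": 0, "grip": 70},
    {"tx": 0, "ty": 0, "tz": 4, "rx": 0, "ry": 0, "rz": 0, "grip": 70},
    {"tx": 0, "ty": 0, "tz": 0, "rx": 0, "ry": 0, "rz": 0, "grip": 70},
    {"tx": 0, "ty": 0, "tz": 0, "rx": 0, "ry": 0, "rz": 0, "grip": 70},
    {"tx": 0, "ty": 0, "tz": 0, "rx": 0, "ry": 0, "rz": 0, "grip": 70}
  ]
}}

```text
t: 44.67
eef_pos: [443.1, 411.9, 247.5]
tcp_rot: [-1.571, -0.0, 1.049]
ft_force: [-0.1, -0.2, 0.6]
opening: 0.697
```

```bash
python3 - <<'E'
from fit import *
from tgt import sh
st()
o=shot("10"); p=o["side"][0]; cv2.imwrite("pics/z10.png",cv2.resize(p[110:290,270:450],None,fx=3.3,fy=3.3,interpolation=2))
def hh(z): 
    m=(z[...,2]>80)&(np.hypot(z[...,0]-573,z[...,1]-336)<25); return np.round(np.percentile(z[m][:,2],[50,90,95]),1),m.sum()
for n in("0","2","9","10"):
    q=load(n); print(n,hh(q["top"][2]),hh(q["side"][2]))
# row rib heights/positions: median z at rib centre & wedge rib
z=o["side"][2]
for y,h in((-110,180),(-58,180),(-6,180),(46,180),(88,215)):
    uv=proj("side",np.array([[*sh(0,y),h]]))[0].round().astype(int); print(y,np.round(np.median(z[uv[1]-1:uv[1]+2,uv[0]-4:uv[0]+5].reshape(-1,3),0),1),np.round(sh(0,y),1))
E
```

```text
t 44.67 pos [443.1 411.9 247.5] rpy [-1.5711e+00 -5.0000e-04  1.0488e+00] F [-0.1 -0.2  0.6] M [-0.02  0.   -0.03] op 0.697 j [ 0.64  0.45  1.59 -0.    1.1  -0.41]
0 (array([ 95.4,  99.4, 100.3]), np.int64(225)) (array([ 94.7,  99.3, 100.2]), np.int64(124))
2 (array([89.8, 93.8, 94.3]), np.int64(212)) (array([89.4, 93.2, 94.1]), np.int64(109))
9 (array([573.4, 576.4, 576.9]), np.int64(1064)) (array([ 91.2, 395.6, 420.1]), np.int64(146))
10 (array([ 95.6,  99. , 100.8]), np.int64(221)) (array([94.5, 98.9, 99.5]), np.int64(124))
-110 [659.2 -64.4 179.2] [659.2 -65. ]
-58 [652.2 -14.7 179.7] [652.4 -13.4]
-6 [648.   40.8 178.6] [645.6  38.2]
46 [638.9  89.  179.9] [638.8  89.7]
88 [635.5 132.4 214.3] [633.3 131.3]
```

View pics/side10.png

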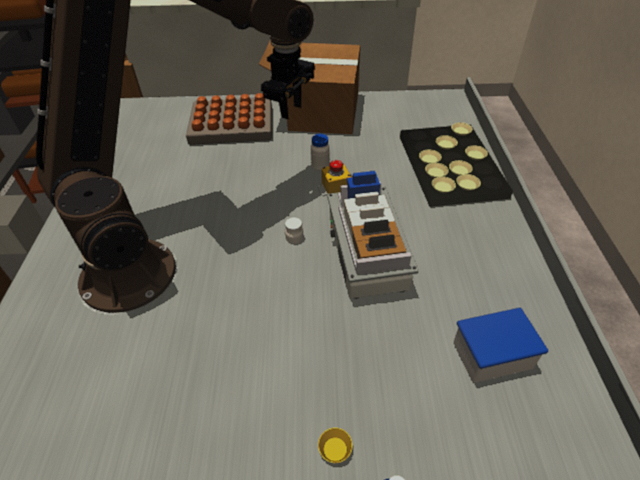

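View pics/z10.png

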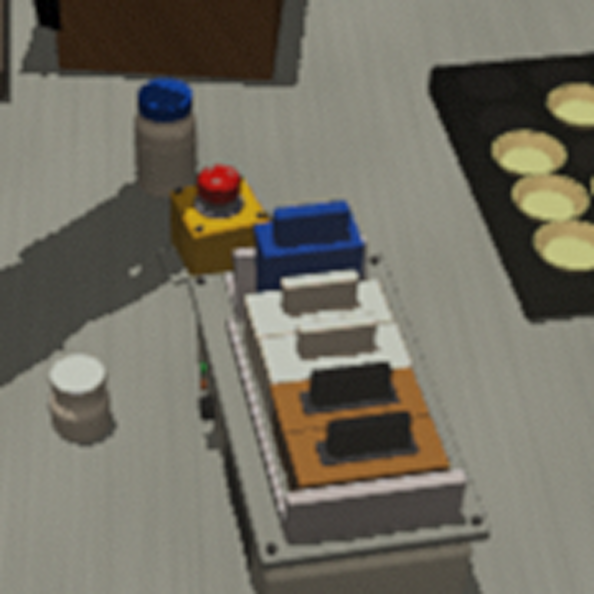

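View pics/top10.png

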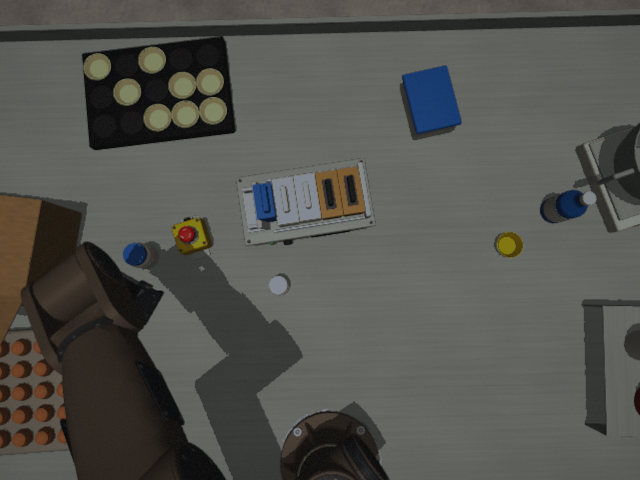

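```bash
python3 -c "
from cell import env
print(env.job_done())"
```

```text
the job is handed in; nothing more can be done
None
```

The job is done in the order asked and was handed in at about 45 s of robot time. No verdict came back.

1. **Stop pushed down:** the red stop went fully home under about 20 N. The depth images showed its top about 6 mm lower and staying there.
2. **Row built:** there were only two gold tins, so the row from the end fence is tin, tin, filler, filler. Each was slid up until I felt about 9–10 N of contact. All four came to rest within about 1 mm of the 52 mm pitch. Both fillers were used, so there are no spares.
3. **Wedge driven in:** it went straight down and stopped about 15 mm above the deck, which is the lock height. A second press of 27 N on its top did not move it further.
4. **Stop released:** I twisted the head about 0.65 rad clockwise. The last images show its top back at about 99 mm, the same as at the start.

The final images show the row and wedge in place and the pot, jar and cake cup where they started. The gripper is clear of everything. No tin or filler was knocked aside that I could see. No check failed; the two cameras differed by only 1–3 mm, and contact settled the final fits.

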